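# Press the ball head's tapered shank home in the massage gun

## Robot

A 7-joint arm with a two-finger parallel gripper is mounted at the origin on the work surface. World frame = base frame: x ahead of the robot, y to its left, z up, the work surface at z = 0. Lengths are in m, angles in rad, forces in N, time in s.
With the tool pointing down it reaches from about 0.425 to 0.975 m from the base axis. Payload 16.7 kg.
Tool frame: the origin (TCP) lies at the very end of the fingers, on their centre line; the grasp point (between the pads) lies 19 mm behind it; z points along the fingers, y is the direction in which the jaws open and shut (so a half turn about z gives the same grasp; the last joint's range is limited). The gripper opens to 85 mm and grips with 20 to 120 N. Pads are 22 mm wide; open, the fingers measure 114 mm over their backs; the gripper's body (76 mm by 85 mm) begins 54 mm behind the grasp point. The pads swing forward as they close: fully open they stand 13 mm farther back than shut.
Start: joints at [-1.306, 0.426, 0.074, 1.606, -0.034, 1.111, -0.067], TCP at [0.271, 0.618, 0.231] pointing down, gripper open.
Joint ranges: [-2.85, 2.85], [-0.5, 2.14], [-1.23, 1.37], [0.21, 2.46], [-1.02, 4.16], [0.16, 2.05], [-2.73, 2.73]. Speed limits (rad/s): [1.89, 1.89, 2.39, 2.39, 3.01, 3.01, 3.01].

## Interface

Orientations are given as a unit quaternion [x, y, z, w].
In Python, from bench import * gives the robot as it stands. The module is installed in compiled form; this text tells all that it offers.
- The arm moves only by the tool arm_command, never from a script. Its argument "rows" is a list of rows, each an object with "slide": the shift along the tool's x, y, z scaled (see below), a list of three; "twist": the turn, a rotation vector about the tool's x, y, z scaled (see below), a list of three. A call has 1 to 20 rows; each row is the pose to reach, as a shift and turn from the pose measured when the call began, along the tool's axes at that moment; what a row does not reach only later rows make up. The controller multiplies each number of a shift by 0.2 m and each number of a turn by 45 degrees. A row lasts 1/12 s, in which the tool goes at most 41.7 mm and 7.16 degrees, less where a joint would pass 70% of its speed; a pose out of reach is approached as far as the arm can. A call with a number of a shift or a turn outside -1 to 1 is refused whole. A call with a gripper value outside its range is refused whole. "grip" is the opening, from 0 (shut) to 1 (fully open), set as the call begins (left out, the last holds). The fingers move at their own pace and stop on an object; "newtons" is the grip in N (left out, the last holds). Time passes only in rows, so rows that repeat a pose let the fingers close. It gives the time, the measured TCP pose, the force and the opening at its end, in the units of the state.
- get_state(): the state, without advancing time (a new reading comes with each control period).
- capture(name): name is "scene" or "top" or "wrist"; returns a dict with "frame" (400x640x3 uint8, red, green, blue), "z_map" (400x640 float32, m along the optical axis (not along the pixel's ray), 0 where there is no reading), "K" (3x3 intrinsics, pixels), "k1" (the pictures are not rectified: a ray, as slopes to the right and down, at radius r is drawn at 1 + k1 r^2 times it, then the intrinsics apply), "xyz" and "attitude" of the camera in the world. Camera axes: x right, y down, z forward; pixel columns grow to the right and rows downward; lengths in m; the calibration is good to about 2 mm. A picture is of the moment at which its call begins.
- close_job(): hands the job in, once; it reports no verdict.
The state is a dict: "t": time; "q": joint angles; "qd": joint speeds; "joint_efforts": joint torques, N m; "tcp_pos": TCP position; "orientation": TCP orientation; "wrist_force": force on the tool from outside, world axes, zero at the start; "ft_torque": the same for the moment, N m; "opening": finger opening in m.
Only numpy, scipy, OpenCV 4.12 (cv2) and the standard library are available. Lean on these libraries where they do the work, as an engineer would, in place of code of your own. Each camera call takes 0.05 s, during which the arm holds its last target.

## Task

Fit the black rubber ball head to the massage gun in its cradle: lift it out of the wooden rack, set its tapered shank in the socket on top of the gun, then tap or push it straight down, firmly but gently (no more than about 25 N), until its collar sits fully home, flush on the socket rim, and friction alone holds it. Let go and leave it there upright, and do not disturb the other two heads, the bowl or the flask.

Things in the scene. Friction and masses are not known exactly. Their poses are not given: they have to be found in the camera images.
- ball_head: The black ball head to fit, about 160 g, loose and upright in one of the rack's holes. Origin: centre of the underside of its aluminium collar (the seating face; 32 mm wide, 7 mm thick); z up through the ball. Below it a round tapered shank, 34 mm long, 20.2 mm wide at the collar, 13 mm near the tip, tip chamfered to 8 mm (half angle 6.5 degrees). Above it a 20 mm neck, then the ball.
- flat_head: Another head, with a grey flat puck 42 mm in diameter; same collar, shank and origin; its top is 50 mm above the origin. Stands in another hole of the rack; leave it.
- bullet_head: Another head, with a red pointed tip 33 mm in diameter; same collar, shank and origin; its top is 61 mm above the origin. Stands in the third hole of the rack; leave it.
- rack: Fixed wooden block, 56 mm (its x) by 210 mm (its y) by 40 mm high, origin at the centre of its underside. Three through holes of 24 mm diameter in a row along its y, 70 mm apart, the middle one at its centre, hold the heads; heads are gripped best across the row (along the rack's x).
- socket (a point): Centre of the gun's socket mouth in the plane of its flat aluminium rim (outer diameter 49 mm, opening 28 mm); z up, 110 to 134 mm above the shelf. Inside, from 4 mm below the rim, four sprung steel leaves match the shank's taper. A head merely set in stops with its collar about 14 mm above the rim; the push then needed grows to about 12 to 20 N until the collar meets the rim.
- bowl: White ceramic bowl, 124 mm across, 50 mm high, origin at the centre of its underside; leave it.
- flask: Silver aluminium flask, 68 mm in diameter, 210 mm high, origin at the centre of its underside; leave it.
- ball_mid (a point): Centre of the ball head's hard rubber ball, 36 mm above the collar's underside. The ball has an upright grip band, 46 mm in diameter and 16 mm high, about this height; its top is 24 mm higher.
- gun: The massage gun, nose up in its cradle, origin on the socket axis 100 mm below the rim. Barrel 54 mm wide; handle (35 mm thick) level, 60 mm below the rim, 140 mm long along x. A stiff sliding fit in the cradle: pushed with over about 6 N it sinks 2 to 18 mm (hidden, differs each time) before bottoming on a rubber pad (1 mm per 14 N) that bears the push; so its first pose does not tell where home is.
Mind the look-alikes: they are no part of the job. Of the things shaped like the ball_head, the black one is meant.

How it is judged:
On the way, in this order (a step that is already met when the one before it is completed fails the run):
1. the ball head is out of the rack (z of ball_head in the frame of rack above 0.075 m), for 0.1 s.
2. its shank stands in the socket, the collar still above the rim (horizontal distance between ball_head and socket below 0.006 m and z of ball_head in the frame of socket between 0.004 and 0.022 m and angle between ball_head's own z axis and vertical below 0.25 rad), for 0.1 s.
At the end, for the whole second after the job is handed in: The ball head stands upright (within 3.4 degrees) in the socket, collar within 2 mm of the rim and within 3 mm of its centre, at rest and released (z of ball_head in the frame of socket below 0.002 m and horizontal distance between ball_head and socket below 0.003 m and angle between ball_head's own z axis and vertical below 0.06 rad and linear speed of ball_head below 0.02 m/s and contact force between ball_head and the fingers below 0.1 N); the robot touches nothing.
It fails at once if the ball head is forced in: the contact forces between it and the gun, summed, pass 42 N (a push of about 30 N or more) (contact force between ball_head and gun above 42 N).
It fails at once if another head is displaced by more than 15 mm (distance of any of flat_head, bullet_head from where it was at the start of the episode above 0.015 m).
It fails at once if the bowl or the flask is displaced by more than 20 mm (distance of any of bowl, flask from where it was at the start of the episode above 0.02 m).
It also fails if it takes over 40 s, if anything falls off the work surface, if the arm or the gripper's body presses on something with over 40 N, if the wrist force passes 120 N, or if a joint passes its speed limit or range.

## Working session

There is one attempt and no reset: what is moved stays moved. The work goes in short steps, Python scripts to look and compute and a tool call to move; the robot and the scene stay as the last step left them, time stands still between calls to the robot, and variables do not carry over. Pictures are saved under pics/ and viewed, and the job is handed in when it is done.

Besides the shell and the picture viewer there is one more tool, called after "Request:" by a JSON object that holds its "op" and its "data", one argument or row to a line. arm_command: Moves the arm, as the interface text tells. Its arguments: {"type":"object","properties":{"rows":{"type":"array"},"grip":{"type":"number"},"newtons":{"type":"number"}},"required":["rows"]}

```bash
mkdir -p pics
cat > h.py <<'E'
from bench import *
import numpy as np, cv2, pickle
from scipy.spatial.transform import Rotation as R
def snap(n,tag):
    c=capture(n); cv2.imwrite(f'pics/{tag}.png',c['frame'][:,:,::-1]); pickle.dump(c,open(f'pics/{tag}.pkl','wb')); return c
def load(tag): return pickle.load(open(f'pics/{tag}.pkl','rb'))
def rot(c):
    a=np.array(c['attitude'],float)
    return a if a.shape==(3,3) else R.from_quat(a).as_matrix()
def rays(c,uv):
    K=np.array(c['K'],float); uv=np.atleast_2d(uv).astype(float)
    d=cv2.undistortPoints(uv.reshape(-1,1,2),K,np.array([c['k1'],0,0,0,0.])).reshape(-1,2)
    return np.c_[d,np.ones(len(d))]
def pts(c,uv):  # by depth
    uv=np.atleast_2d(uv); z=c['z_map'][uv[:,1].astype(int),uv[:,0].astype(int)]
    return (rays(c,uv)*z[:,None])@rot(c).T+np.array(c['xyz'])
def plane(c,uv,h):
    d=rays(c,uv)@rot(c).T; o=np.array(c['xyz']); return o+d*((h-o[2])/d[:,2])[:,None]
def cloud(c):
    v,u=np.mgrid[0:400,0:640]; uv=np.c_[u.ravel(),v.ravel()]
    P=pts(c,uv).reshape(400,640,3); P[c['z_map']==0]=np.nan; return P
E
python3 - <<'E'
from h import *
for n in ['scene','top','wrist']:
    c=snap(n,n+'0'); print(n,c['K'],c['k1'],c['xyz'],c['attitude'])
print(get_state())
E
```

```text
scene [[389.50896696   0.         315.3071329 ]
 [  0.         389.50896696 198.063249  ]
 [  0.           0.           1.        ]] -0.029576892862948293 [1.26488299 0.38185453 0.65545238] [ 0.46959451  0.76510998 -0.37333336 -0.23390151]
top [[458.93211331   0.         315.284539  ]
 [  0.         458.93211331 208.24050589]
 [  0.           0.           1.        ]] -0.059398296165195485 [0.42033942 0.09363436 1.00937754] [-0.63608939  0.7646457  -0.07821494  0.06774701]
wrist [[321.74974454   0.         317.18721335]
 [  0.         321.74974454 192.47636826]
 [  0.           0.           1.        ]] -0.002399226248027772 [0.20414103 0.64760292 0.37409188] [0.82865984 0.54092715 0.07866113 0.12055339]
{'t': 0.15, 'q': array([-1.30649985,  0.42660026,  0.07383177,  1.60643974, -0.03413411,
        1.1108132 , -0.06708075]), 'qd': array([ 0.00037135, -0.00102751,  0.00246427, -0.00241018, -0.00114495,
       -0.00104661,  0.00077836]), 'joint_efforts': array([ 3.24884357e-03, -9.50305939e+01,  3.76307666e+00, -4.63752401e+01,
        1.93395582e-02,  7.79333815e-03, -6.50208676e-05]), 'tcp_pos': array([0.27127977, 0.61774498, 0.23077172]), 'orientation': array([ 2.05427730e-01,  9.78672160e-01, -4.93273110e-04, -9.10659263e-05]), 'wrist_force': array([-0.8026325 ,  0.37718921,  0.14764734]), 'ft_torque': array([-0.01988074,  0.05191423, -0.00401578]), 'opening': 0.08523896114845882}
```

View pics/scene0.png

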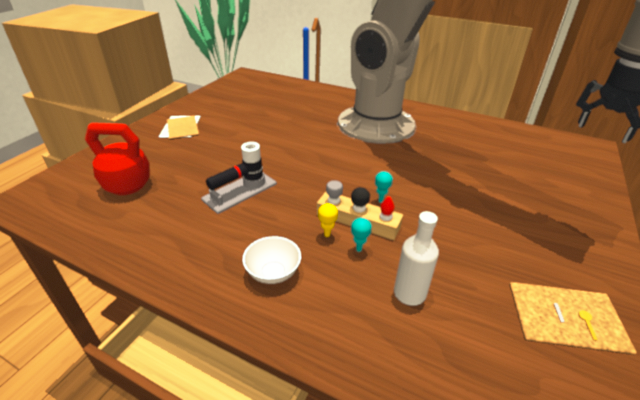

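View pics/top0.png

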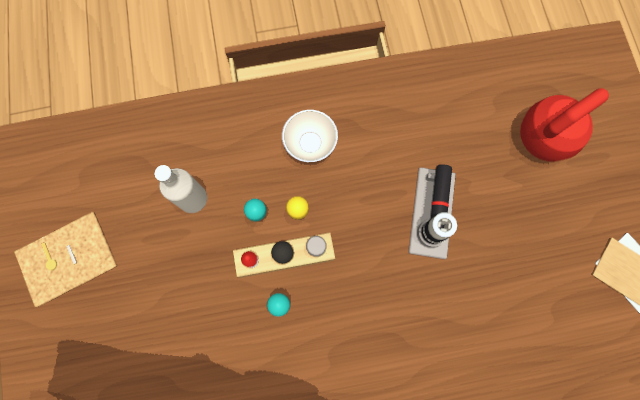

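View pics/wrist0.png

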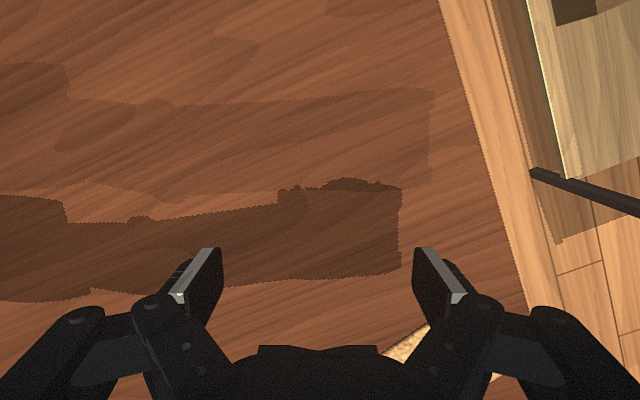

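The black ball is in the middle hole: top view (283,252), scene view (360,197). The red head is at (249,259) and the grey one at (316,246). The gun's socket rim is at about (444,225) in the top view. Next I'll measure them.

Run:
```python
from h import *
c=load('top0'); P=cloud(c); f=c['frame'].astype(int); r,g,b=f[...,0],f[...,1],f[...,2]
def win(u0,u1,v0,v1):
    m=np.zeros((400,640),bool); m[v0:v1,u0:u1]=1; return m
print('table z',np.nanmedian(P[330:390,500:600,2]), 'rack top', P[262,265],P[245,299])
# ball
m=(f.max(2)<70)&win(262,305,232,272)&(P[...,2]>0.05)
vs,us=np.nonzero(m);print('ball px',us.mean(),vs.mean(),m.sum(),'zmax',np.nanmax(P[m][:,2]))
print('ball bymean on plane .083', plane(c,[us.mean(),vs.mean()],0.083))
Q=P[m];A=np.c_[2*Q,np.ones(len(Q))];s=np.linalg.lstsq(A,(Q**2).sum(1),rcond=None)[0];print('sphere',s[:3],np.sqrt(s[3]+s[:3]@s[:3]))
# rack top
m=win(225,345,225,285)&(abs(P[...,2]-0.04)<0.005)
vs,us=np.nonzero(m);rr=cv2.minAreaRect(P[m][:,:2].astype(np.float32));print('rack',rr,np.median(P[m][:,2])); print(cv2.boxPoints(rr))
# heads
for n,w,mm in [('grey',win(303,330,233,260),None),('red',win(238,260,248,270),None)]:
    m=w&(P[...,2]>0.06); vs,us=np.nonzero(m); print(n,us.mean(),vs.mean(),P[m].mean(0),np.nanmax(P[m][:,2]))
# socket rim
m=win(415,470,205,260)&(P[...,2]>0.09)
print('gun zs',np.percentile(P[m][:,2],[5,50,80,95,99]))
z=P[m][:,2]; zt=np.percentile(z,80)
m2=m&(f.min(2)>120); vs,us=np.nonzero(m2); print('rim bright',us.mean(),vs.mean(),len(us),np.median(P[m2],0), np.percentile(P[m2][:,2],[5,25,50,75,95]))
for name in ['teal','tealb','yel']:
    u,v={'teal':(278,305),'tealb':(255,210),'yel':(297,208)}[name]; print(name,P[v,u])
im=c['frame'][180:290,200:480,::-1]; cv2.imwrite('pics/topcrop.png',cv2.resize(im,None,fx=2.8,fy=2.8,interpolation=cv2.INTER_CUBIC))
s=load('scene0')['frame'][120:260,180:420,::-1]; cv2.imwrite('pics/scenecrop.png',cv2.resize(s,None,fx=3.3,fy=3.3,interpolation=cv2.INTER_CUBIC))
```

```text
table z -0.0002622652444986828 rack top [0.52671162 0.18578837 0.0415151 ] [0.54924284 0.10900098 0.04110358]
ball px 282.0463768115942 251.84347826086957 345 zmax 0.10245693929731303
ball bymean on plane .083 [[0.53618004 0.14453806 0.083     ]]
sphere [0.53570851 0.14458766 0.07873991] 0.021976194519015082
rack ((0.5355271697044373, 0.14483994245529175), (0.05658353492617607, 0.21094520390033722), 0.08770932257175446) 0.03938439171901237
[[0.50707394 0.25026911]
 [0.5073969  0.03932416]
 [0.5639804  0.03941077]
 [0.56365746 0.25035572]]
grey 316.0497076023392 246.03801169590642 [0.53463707 0.07479991 0.08835914] 0.0940534792005917
red 248.848623853211 259.1192660550459 [0.53353055 0.21279229 0.08499612] 0.10113887762641816
gun zs [0.09772198 0.12395707 0.12620032 0.12782196 0.1292218 ]
rim bright 443.5773420479303 225.53376906318084 459 [ 0.52399877 -0.17812697  0.12479479] [0.10823932 0.12192356 0.12479479 0.12619824 0.12800362]
teal [0.43326139 0.16929283 0.09415543]
tealb [0.62876465 0.1837679  0.09572484]
yel [0.61719969 0.09892042 0.09596732]
```

View pics/topcrop.png

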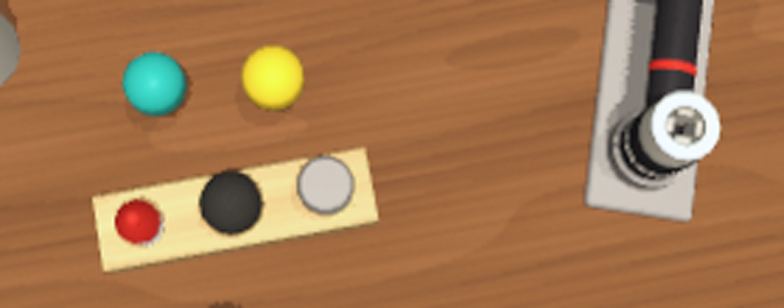

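View pics/scenecrop.png

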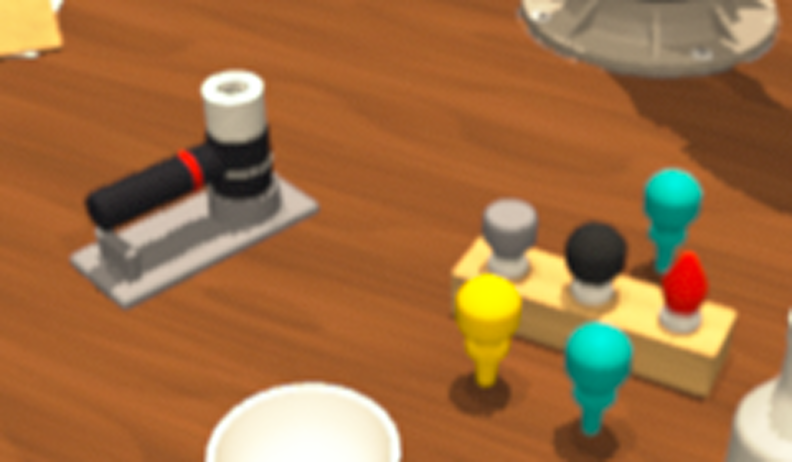

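```bash
python3 - <<'E'
from h import *
for n,(u0,u1,v0,v1) in {'top0':(425,465,205,245),'scene0':(235,268,135,175)}.items():
    c=load(n); f=c['frame'][v0:v1,u0:u1,::-1]; cv2.imwrite(f'pics/{n}_sock.png',cv2.resize(f,None,fx=14,fy=14,interpolation=cv2.INTER_NEAREST))
E
python3 - <<'E'
from h import *
c=load('top0');P=cloud(c);f=c['frame'].min(2)
m=np.zeros((400,640),np.uint8); m[205:245,425:465]=(f[205:245,425:465]>205)
n,l,st,ce=cv2.connectedComponentsWithStats(m); i=1+st[1:,4].argmax(); m=(l==i).astype(np.uint8)
cn=max(cv2.findContours(m,0,1)[0],key=cv2.contourArea); e=cv2.fitEllipse(cn); print('ell',e, st[i])
print('z on rim',np.percentile(P[m>0][:,2],[10,50,90]))
for h in(.118,.122,.126,.130):
    print(h,plane(c,e[0],h), 'dia px*', e[1][0]/459*(1.0094-h))
E
```

```text
ell ((444.45123291015625, 224.45423889160156), (22.841848373413086, 23.782014846801758), 144.74124145507812) [433 213  24  24 315]
z on rim [nan nan nan]
0.118 [[ 0.52653257 -0.181982    0.118     ]] dia px* 0.04435996435743013
0.122 [[ 0.52605603 -0.18074519  0.122     ]] dia px* 0.0441609068552653
0.126 [[ 0.5255795  -0.17950838  0.126     ]] dia px* 0.043961849353100484
0.13 [[ 0.52510296 -0.17827157  0.13      ]] dia px* 0.043762791850935664
```

View pics/top0_sock.png

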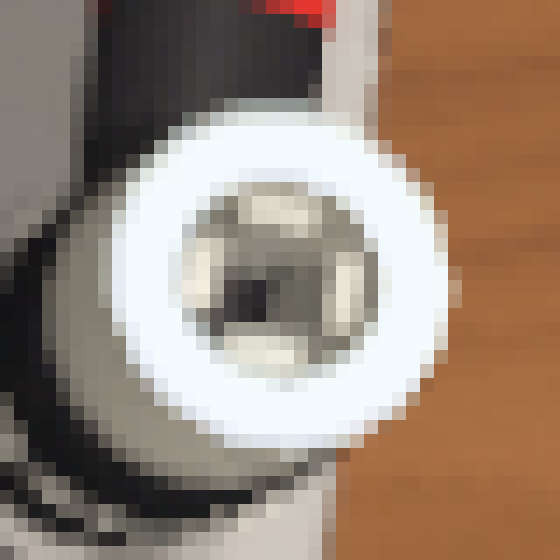

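View pics/scene0_sock.png

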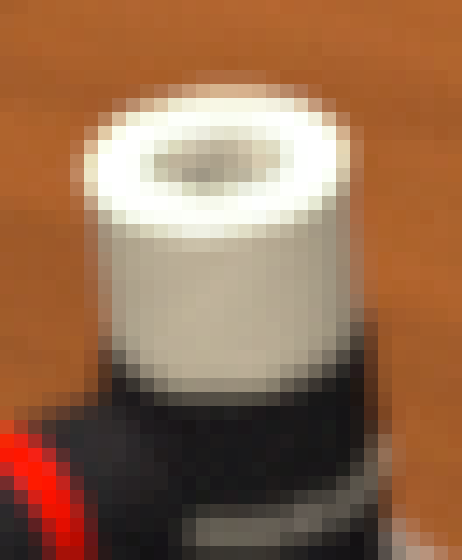

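Run:
```python
from h import *
t=load('top0');s=load('scene0')
def tri(a,b):
    L=[]
    for c,p in((t,a),(s,b)):
        d=(rays(c,p)@rot(c).T)[0]; d/=np.linalg.norm(d); L.append((np.array(c['xyz']),np.eye(3)-np.outer(d,d)))
    A=sum(M for _,M in L); x=np.linalg.solve(A,sum(M@o for o,M in L)); return x,[np.linalg.norm(M@(x-o)) for o,M in L]
f=s['frame'].min(2); m=np.zeros((400,640),np.uint8); m[135:175,235:268]=f[135:175,235:268]>215
cn=max(cv2.findContours(m,0,1)[0],key=cv2.contourArea); e=cv2.fitEllipse(cn); print(e)
print('sock',tri((444.45,224.4),e[0]),tri((444.45,224.4),(250,146)))
P=cloud(t); q=P[213:237,433:457]; mm=t['frame'][213:237,433:457].min(2)>205; print(np.nanpercentile(q[mm][:,2],[10,30,50,70,90]),np.isnan(q[mm][:,2]).sum())
Ps=cloud(s); q=Ps[m>0]; print(np.nanpercentile(q[:,2],[10,50,90]), np.nanmean(q,0))
def ballpx(c,w):
    u0,u1,v0,v1=w; m=np.zeros((400,640),np.uint8); m[v0:v1,u0:u1]=c['frame'][v0:v1,u0:u1].max(2)<70
    m=cv2.morphologyEx(m,cv2.MORPH_OPEN,np.ones((3,3),np.uint8)); cn=max(cv2.findContours(m,0,1)[0],key=cv2.contourArea); return cv2.minEnclosingCircle(cn),cv2.boundingRect(cn)
a=ballpx(t,(262,305,232,272)); b=ballpx(s,(342,378,180,212)); print(a,b,'ball',tri(a[0][0],b[0][0]))
```

```text
((249.94139099121094, 146.2933807373047), (8.645663261413574, 16.74213409423828), 83.91480255126953)
sock (array([ 0.52642107, -0.18118042,  0.12386593]), [np.float64(0.0010445500576244642), np.float64(0.0010445500576246282)]) (array([ 0.52632422, -0.18092248,  0.12478125]), [np.float64(0.001071102430312536), np.float64(0.0010711024303126258)])
[0.12277536 0.12453221 0.12538473 0.12639181 0.12767333] 1
[0.1129724  0.12427021 0.12599296] [ 0.51211575 -0.19377974  0.11351034]
(((282.11224365234375, 251.7244873046875), 10.986492156982422), (272, 241, 21, 22)) (((360.1285705566406, 196.55714416503906), 9.038814544677734), (352, 189, 17, 17)) ball (array([0.53752157, 0.14415666, 0.07564226]), [np.float64(0.0006461154093110571), np.float64(0.0006461154093109203)])
```

```bash
cat >> h.py <<'E'
def goto(p,yaw=0.0):
    """shift & twist in command units for TCP at p, tool down, tool y along world dir yaw"""
    s=get_state(); Rc=R.from_quat(s['orientation']); 
    y=np.array([np.cos(yaw),np.sin(yaw),0]); z=np.array([0,0,-1.]); x=np.cross(y,z)
    Rt=R.from_matrix(np.c_[x,y,z]); d=Rc.inv().apply(np.array(p)-s['tcp_pos']); w=(Rc.inv()*Rt).as_rotvec()
    print('t',round(s['t'],2),'tcp',s['tcp_pos'].round(4),'F',s['wrist_force'].round(1),'open',round(s['opening'],4),'| slide',(d/.2).round(3),'twist',(w/np.radians(45)).round(3), 'mm',(d*1e3).round(1))
E
python3 -c "
from h import *
goto((.536,.1445,.16))"
```

```text
t 0.15 tcp [0.2713 0.6177 0.2308] F [-0.8  0.4  0.1] open 0.0852 | slide [-2.163 -1.634  0.356] twist [-1.000e-03  1.000e-03  1.473e+00] mm [-432.7 -326.8   71.1]
```

Request:
{"op": "arm_command", "data": {
  "rows": [
    {"slide": [-1, -0.75, 0], "twist": [0, 0, 1]},
    {"slide": [-1, -0.75, 0], "twist": [0, 0, 1]},
    {"slide": [-1, -0.75, 0], "twist": [0, 0, 1]},
    {"slide": [-1, -0.75, 0], "twist": [0, 0, 1]},
    {"slide": [-1, -0.75, 0], "twist": [0, 0, 1]},
    {"slide": [-1, -0.75, 0], "twist": [0, 0, 1]},
    {"slide": [-1, -0.75, 0], "twist": [0, 0, 1]},
    {"slide": [-1, -0.75, 0], "twist": [0, 0, 1]}
  ]
}}

```text
t: 0.82
tcp_pos: [0.3955, 0.3977, 0.2312]
orientation: [0.567, 0.824, -0.0, 0.0]
wrist_force: [0.1, 1.7, -0.5]
opening: 0.0854
```

```bash
python3 -c "
from h import *
goto((.536,.1445,.16))"
```

```text
t 0.82 tcp [0.3955 0.3977 0.2312] F [ 0.1  1.7 -0.5] open 0.0854 | slide [-1.433  0.204  0.357] twist [-0.     0.001  0.465] mm [-286.6   40.9   71.4]
```

Request:
{"op": "arm_command", "data": {
  "rows": [
    {"slide": [-1, 0.14, 0], "twist": [0, 0, 0.465]},
    {"slide": [-1, 0.14, 0], "twist": [0, 0, 0.465]},
    {"slide": [-1, 0.14, 0], "twist": [0, 0, 0.465]},
    {"slide": [-1, 0.14, 0], "twist": [0, 0, 0.465]},
    {"slide": [-1, 0.14, 0], "twist": [0, 0, 0.465]},
    {"slide": [-1, 0.14, 0], "twist": [0, 0, 0.465]},
    {"slide": [-1, 0.14, 0], "twist": [0, 0, 0.465]}
  ],
  "grip": 0.8
}}

```text
t: 1.4
tcp_pos: [0.4937, 0.2198, 0.2313]
orientation: [0.708, 0.707, -0.0, 0.0]
wrist_force: [-0.4, 1.7, 0.0]
opening: 0.0687
```

```bash
python3 -c "
from h import *
snap('wrist','w1')
goto((.536,.1445,.16))"
```

```text
t 1.45 tcp [0.493  0.2213 0.2312] F [ 0.3  1.2 -0.3] open 0.0683 | slide [-0.384  0.215  0.356] twist [-0.     0.001  0.001] mm [-76.8  42.9  71.3]
```

View pics/w1.png

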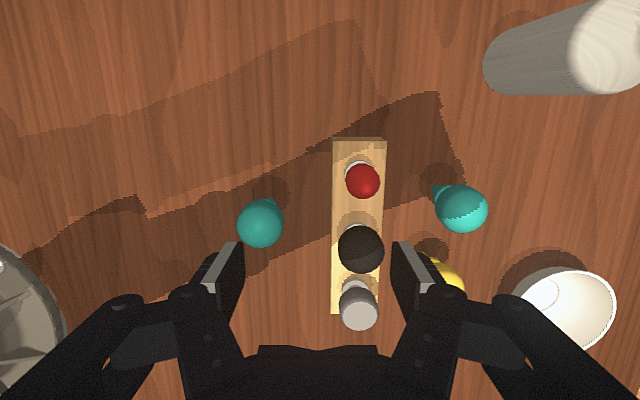

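The wrist view shows the black ball at (361,248), red at (362,181), and grey at (358,307). I'll cross-check the ball position from here.

Run:
```python
from h import *
c=load('w1'); m=np.zeros((400,640),np.uint8); m[215:285,335:388]=c['frame'][215:285,335:388].max(2)<75
m=cv2.morphologyEx(m,cv2.MORPH_OPEN,np.ones((3,3),np.uint8)); cn=max(cv2.findContours(m,0,1)[0],key=cv2.contourArea); e=cv2.minEnclosingCircle(cn); print(e)
print(plane(c,e[0],.076)); P=cloud(c); Q=P[m>0]; Q=Q[np.isfinite(Q[:,2])]; print(Q[:,2].max())
goto((.536,.1445,.16))
```

```text
((360.0010070800781, 249.28701782226562), 24.04792022705078)
[[0.53665448 0.1435581  0.076     ]]
0.10212085219040878
t 1.45 tcp [0.493  0.2213 0.2312] F [ 0.3  1.2 -0.3] open 0.0683 | slide [-0.384  0.215  0.356] twist [-0.     0.001  0.001] mm [-76.8  42.9  71.3]
```

Request:
{"op": "arm_command", "data": {
  "rows": [
    {"slide": [-0.384, 0.215, 0.2], "twist": [0, 0, 0]},
    {"slide": [-0.384, 0.215, 0.35], "twist": [0, 0, 0]},
    {"slide": [-0.384, 0.215, 0.35], "twist": [0, 0, 0]},
    {"slide": [-0.384, 0.215, 0.35], "twist": [0, 0, 0]},
    {"slide": [-0.384, 0.215, 0.35], "twist": [0, 0, 0]},
    {"slide": [-0.384, 0.215, 0.35], "twist": [0, 0, 0]}
  ]
}}

```text
t: 1.95
tcp_pos: [0.5358, 0.1464, 0.1614]
orientation: [0.706, 0.708, -0.0, -0.0]
wrist_force: [-0.1, -0.2, 0.1]
opening: 0.0686
```

```bash
python3 -c "
from h import *
snap('wrist','w2')
goto((.536,.1445,.059))"
```

```text
t 2.0 tcp [0.536  0.1467 0.1618] F [-0.2  0.3 -0.5] open 0.0685 | slide [-0.011  0.     0.514] twist [ 0.    -0.     0.005] mm [ -2.2   0.  102.8]
```

View pics/w2.png

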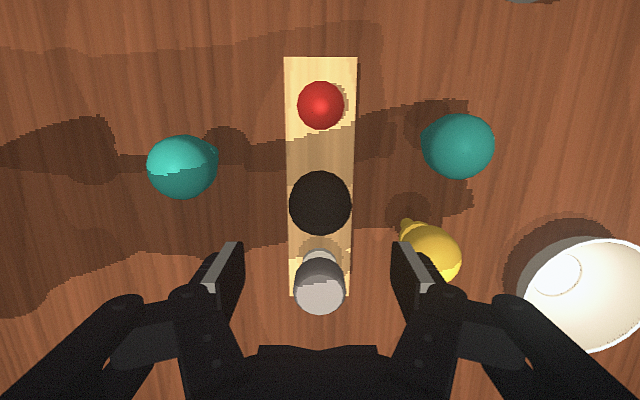

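Request:
{"op": "arm_command", "data": {
  "rows": [
    {"slide": [-0.012, 0.002, 0.15], "twist": [0, 0, 0]},
    {"slide": [-0.012, 0.002, 0.3], "twist": [0, 0, 0]},
    {"slide": [-0.012, 0.002, 0.43], "twist": [0, 0, 0]},
    {"slide": [-0.012, 0.002, 0.53], "twist": [0, 0, 0]},
    {"slide": [-0.012, 0.002, 0.53], "twist": [0, 0, 0]},
    {"slide": [-0.012, 0.002, 0.53], "twist": [0, 0, 0]},
    {"slide": [-0.012, 0.002, 0.53], "twist": [0, 0, 0]}
  ],
  "grip": 0.72
}}

```text
t: 2.58
tcp_pos: [0.5371, 0.1453, 0.0574]
orientation: [0.705, 0.709, 0.001, 0.0]
wrist_force: [0.0, 0.1, 0.2]
opening: 0.0611
```

```bash
python3 -c "
from h import *
snap('scene','s2');snap('wrist','w3')
goto((.536,.1443,.056))
im=load('s2')['frame'][100:280,260:460,::-1]; cv2.imwrite('pics/s2c.png',cv2.resize(im,None,fx=3.3,fy=3.3,interpolation=cv2.INTER_CUBIC))
"
```

```text
t 2.68 tcp [0.5373 0.1451 0.0575] F [ 0.2 -0.7 -0. ] open 0.0616 | slide [-0.004 -0.006  0.008] twist [ 0.003 -0.002  0.006] mm [-0.8 -1.3  1.5]
```

View pics/s2c.png

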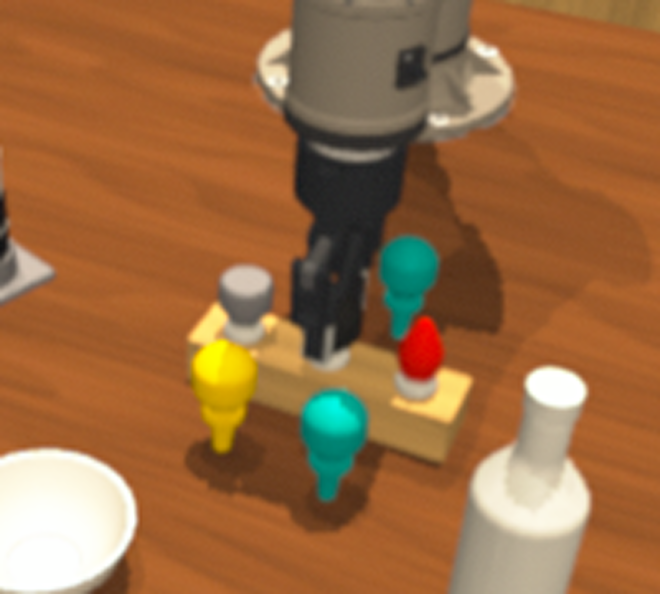

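View pics/w3.png

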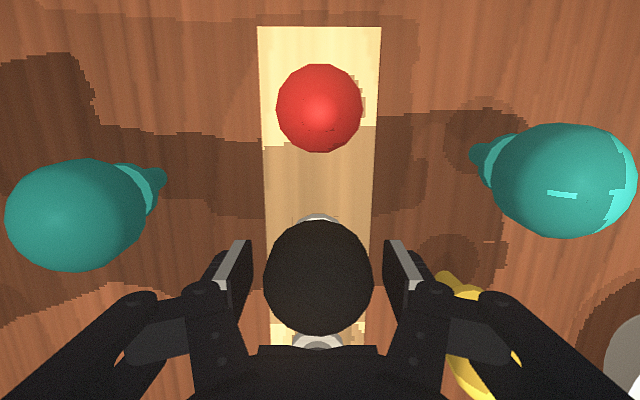

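Request:
{"op": "arm_command", "data": {
  "rows": [
    {"slide": [-0.004, -0.003, 0.004], "twist": [0, 0, 0.006]},
    {"slide": [-0.004, -0.003, 0.004], "twist": [0, 0, 0.006]},
    {"slide": [-0.004, -0.003, 0.004], "twist": [0, 0, 0.006]},
    {"slide": [-0.004, -0.003, 0.004], "twist": [0, 0, 0.006]},
    {"slide": [-0.004, -0.003, 0.004], "twist": [0, 0, 0.006]},
    {"slide": [-0.004, -0.003, 0.004], "twist": [0, 0, 0.006]},
    {"slide": [-0.004, -0.003, 0.004], "twist": [0, 0, 0.006]},
    {"slide": [-0.004, -0.003, 0.004], "twist": [0, 0, 0.006]}
  ],
  "grip": 0.3,
  "newtons": 60
}}

```text
t: 3.35
tcp_pos: [0.5375, 0.1448, 0.0584]
orientation: [0.707, 0.707, 0.003, 0.0]
wrist_force: [-4.3, -0.0, 18.6]
opening: 0.0448
```

```bash
python3 -c "
from h import *
goto((.536,.1443,.23))
"
```

```text
t 3.35 tcp [0.5375 0.1448 0.0584] F [-4.3 -0.  18.6] open 0.0448 | slide [ 0.    -0.004 -0.858] twist [ 0.005 -0.004 -0.   ] mm [   0.    -0.8 -171.6]
```

Request:
{"op": "arm_command", "data": {
  "rows": [
    {"slide": [0, -0.004, -0.05], "twist": [0, 0, 0]},
    {"slide": [0, -0.004, -0.15], "twist": [0, 0, 0]},
    {"slide": [0, -0.004, -0.3], "twist": [0, 0, 0]},
    {"slide": [0, -0.004, -0.48], "twist": [0, 0, 0]},
    {"slide": [0, -0.004, -0.66], "twist": [0, 0, 0]},
    {"slide": [0, -0.004, -0.81], "twist": [0, 0, 0]},
    {"slide": [0, -0.004, -0.81], "twist": [0, 0, 0]},
    {"slide": [0, -0.004, -0.81], "twist": [0, 0, 0]},
    {"slide": [0, -0.004, -0.81], "twist": [0, 0, 0]}
  ]
}}

```text
t: 4.1
tcp_pos: [0.5356, 0.1444, 0.2203]
orientation: [0.707, 0.707, 0.003, 0.0]
wrist_force: [0.1, 0.2, -1.8]
opening: 0.0442
```

```bash
python3 -c "
from h import *
snap('scene','s3')
goto((.526,-.180,.22))
im=load('s3')['frame'][60:260,200:420,::-1]; cv2.imwrite('pics/s3c.png',cv2.resize(im,None,fx=3,fy=3,interpolation=cv2.INTER_CUBIC))
"
```

```text
t 4.15 tcp [0.5353 0.1442 0.2197] F [-0.3 -0.4 -1.1] open 0.0446 | slide [-1.621 -0.046 -0.006] twist [ 0.004 -0.003 -0.   ] mm [-324.2   -9.2   -1.2]
```

View pics/s3c.png

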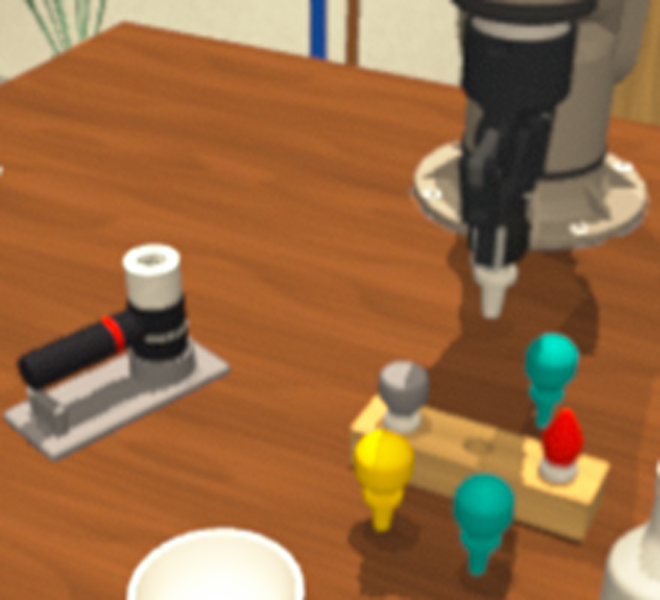

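The head hangs upright in the grip, with its shank at about (493,295) in the crop, and the other heads haven't moved. I'll carry it just past the gun so the wrist camera can see the socket unobstructed.

Request:
{"op": "arm_command", "data": {
  "rows": [
    {"slide": [-0.15, 0, 0], "twist": [0.004, -0.003, 0]},
    {"slide": [-0.35, -0.01, 0], "twist": [0.004, -0.003, 0]},
    {"slide": [-0.55, -0.02, 0], "twist": [0.004, -0.003, 0]},
    {"slide": [-0.75, -0.03, 0], "twist": [0.004, -0.003, 0]},
    {"slide": [-0.95, -0.046, 0], "twist": [0.004, -0.003, 0]},
    {"slide": [-1, -0.046, 0], "twist": [0.004, -0.003, 0]},
    {"slide": [-1, -0.046, 0], "twist": [0.004, -0.003, 0]}
  ]
}}

```text
t: 4.73
tcp_pos: [0.5249, -0.0597, 0.2182]
orientation: [0.709, 0.705, -0.001, -0.0]
wrist_force: [0.0, 0.3, -1.1]
opening: 0.0444
```

```bash
python3 -c "
from h import *
goto((.526,-.255,.22))
"
```

```text
t 4.73 tcp [ 0.5249 -0.0597  0.2182] F [ 0.   0.3 -1.1] open 0.0444 | slide [-0.976  0.011 -0.008] twist [-0.002  0.001 -0.008] mm [-195.3    2.3   -1.6]
```

Request:
{"op": "arm_command", "data": {
  "rows": [
    {"slide": [-0.2, 0, 0], "twist": [0, 0, 0]},
    {"slide": [-0.4, 0, 0], "twist": [0, 0, 0]},
    {"slide": [-0.6, 0, 0], "twist": [0, 0, 0]},
    {"slide": [-0.8, 0, 0], "twist": [0, 0, 0]},
    {"slide": [-0.95, 0, 0], "twist": [0, 0, 0]},
    {"slide": [-1, 0, 0], "twist": [0, 0, 0]},
    {"slide": [-1, 0, 0], "twist": [0, 0, 0]},
    {"slide": [-1, 0, 0], "twist": [0, 0, 0]},
    {"slide": [-1, 0, 0], "twist": [0, 0, 0]}
  ]
}}

```text
t: 5.48
tcp_pos: [0.5239, -0.258, 0.2176]
orientation: [0.709, 0.706, -0.001, -0.001]
wrist_force: [1.0, 0.1, -1.9]
opening: 0.0446
```

```bash
python3 -c "
from h import *
snap('wrist','w4'); snap('scene','s4')
goto((.526,-.18,.22))
im=load('s4')['frame'][40:240,120:340,::-1]; cv2.imwrite('pics/s4c.png',cv2.resize(im,None,fx=3,fy=3,interpolation=cv2.INTER_CUBIC))
"
```

```text
t 5.58 tcp [ 0.5241 -0.258   0.2181] F [-0.6 -0.1 -1.3] open 0.044 | slide [ 0.39   0.008 -0.01 ] twist [-0.003  0.    -0.005] mm [78.   1.6 -2. ]
```

View pics/w4.png

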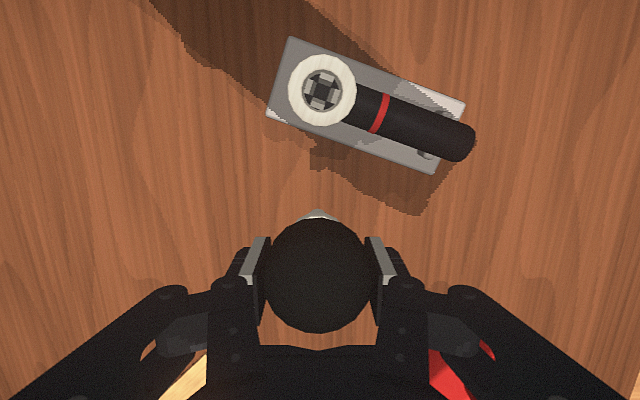

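View pics/s4c.png

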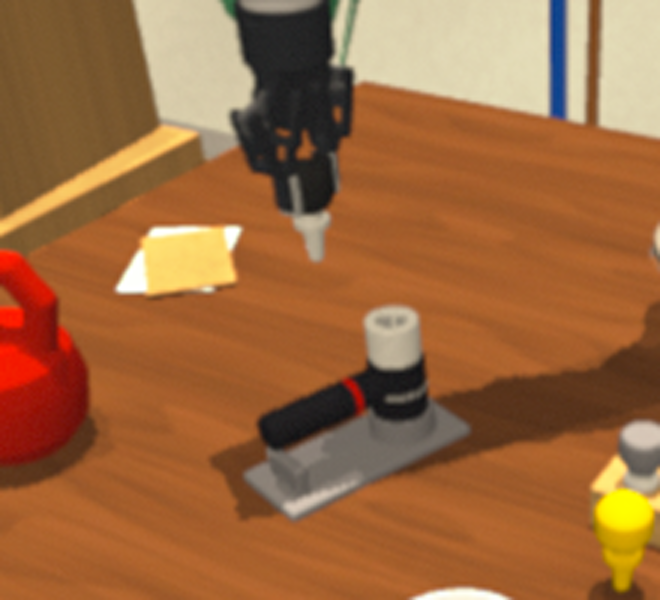

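The wrist view shows the socket rim at (322,90) with its four leaves centred, and the held ball at (318,275). I'll measure both.

Run:
```python
from h import *
c=load('w4'); f=c['frame'].min(2); m=np.zeros((400,640),np.uint8); m[45:135,280:365]=f[45:135,280:365]>150
m=cv2.morphologyEx(m,cv2.MORPH_OPEN,np.ones((3,3),np.uint8))
cs,h=cv2.findContours(m,cv2.RETR_CCOMP,cv2.CHAIN_APPROX_NONE); cs=sorted(cs,key=cv2.contourArea)[::-1][:2]
P=cloud(c); q=P[m>0]; z=np.nanmedian(q[:,2]); print('rim z',z,np.nanmean(q,0))
for k in cs:
    e=cv2.fitEllipse(k); print(e,plane(c,e[0],.125), plane(c,e[0],z)); W=plane(c,k.reshape(-1,2),.125)[:,:2]; print('circ',cv2.minEnclosingCircle(W.astype(np.float32)), W.mean(0))
m=np.zeros((400,640),np.uint8); m[218:335,270:368]=c['frame'][218:335,270:368].max(2)<60
pp=P[240:300,295:340].reshape(-1,3); pp=pp[np.isfinite(pp[:,2])]; A=np.c_[2*pp,np.ones(len(pp))];s=np.linalg.lstsq(A,(pp**2).sum(1),rcond=None)[0];print('sphere',s[:3],np.sqrt(s[3]+s[:3]@s[:3]),pp[:,2].max())
st=get_state(); print(st['tcp_pos'])
s=load('s4'); cr=s['frame'][95:135,200:245,::-1]; cv2.imwrite('pics/s4z.png',cv2.resize(cr,None,fx=14,fy=14,interpolation=cv2.INTER_CUBIC))
```

```text
rim z 0.12693318287267347 [ 0.52632246 -0.17976297  0.12683378]
((321.6475524902344, 89.77713012695312), (67.54763793945312, 70.79288482666016), 0.9582259058952332) [[ 0.52633476 -0.17994729  0.125     ]] [[ 0.52631633 -0.17998659  0.12693318]]
circ ((0.5263145565986633, -0.1807437241077423), 0.024169325828552246) [ 0.52637936 -0.18026641]
((321.65350341796875, 90.38340759277344), (42.074058532714844, 43.949920654296875), 1.1115800142288208) [[ 0.52633858 -0.1803516   0.125     ]] [[ 0.52632012 -0.18038758  0.12693318]]
circ ((0.5262855887413025, -0.18066835403442383), 0.015201188623905182) [ 0.52636404 -0.18044325]
sphere [ 0.52332932 -0.25476791  0.24175014] 0.017704693092206757 0.26103934316026983
[ 0.52405952 -0.25803761  0.21807311]
```

View pics/s4z.png

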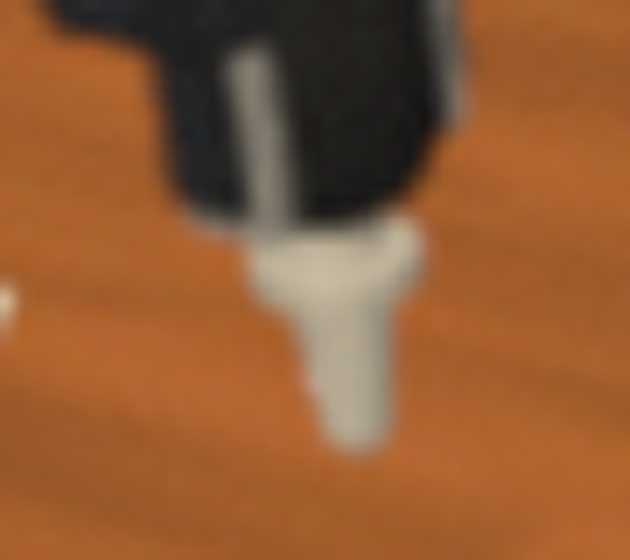

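```bash
cat >> h.py <<'E'
def proj(c,X):
    X=np.atleast_2d(X); M=rot(c); p=(X-np.array(c['xyz']))@M
    r,_=cv2.projectPoints(p,np.zeros(3),np.zeros(3),np.array(c['K'],float),np.array([c['k1'],0,0,0,0.])); return r.reshape(-1,2)
E
python3 - <<'E'
from h import *
s=load('s4'); T=np.array([.5241,-.258,.2181])
for off in [(0,0,0),(0,.003,0),(.003,0,0),(0,0,.003)]:
    o=T+[0,0,-.018]+np.array(off); print(off,'collar mid',proj(s,o+[0,0,.0035]),'mid shank',proj(s,o-[0,0,.017]),'tip',proj(s,o-[0,0,.034]))
f=s['frame'].astype(int); 
m=np.zeros((400,640),np.uint8); m[105:130,210:235]=((f.min(2)>95)&(f[...,0]-f[...,2]<60))[105:130,210:235]
for v in range(108,129):
    u=np.nonzero(m[v])[0]; 
    if len(u): print(v,u.min(),u.max(),u.mean())
E
```

```text
(0, 0, 0) collar mid [[223.81279138 112.99523689]] mid shank [[224.83760568 120.06255751]] tip [[225.67060631 125.79894051]]
(0, 0.003, 0) collar mid [[224.72990493 113.22264811]] mid shank [[225.74505168 120.29483045]] tip [[226.57017391 126.03501388]]
(0.003, 0, 0) collar mid [[223.11254814 113.43827152]] mid shank [[224.14782773 120.51484228]] tip [[224.98929671 126.25846464]]
(0, 0, 0.003) collar mid [[223.66091889 111.94694818]] mid shank [[224.68903352 119.03866231]] tip [[225.52469764 124.79467964]]
108 218 219 218.5
109 218 219 218.5
110 218 219 218.5
111 217 228 222.5
112 218 229 223.5
113 218 229 223.5
114 218 229 223.5
115 218 228 223.0
116 219 227 223.0
117 221 227 224.0
118 221 227 224.0
119 222 227 224.5
120 222 227 224.5
121 222 227 224.5
122 222 227 224.5
123 223 227 225.0
124 223 227 225.0
125 223 227 225.0
126 224 226 225.0
```

Run:
```python
from h import *
for n in('scene0','s4','top0'):
    s=load(n); print(n,[ (h,proj(s,[.5263,-.1803,h]).round(1)) for h in(.123,.125,.127)])
s=load('w1');print('ball at grasp in wrist'); 
goto((.526,-.180,.19))
```

```text
scene0 [(0.123, array([[250.6, 146.7]])), (0.125, array([[250.6, 146.1]])), (0.127, array([[250.5, 145.4]]))]
s4 [(0.123, array([[250.6, 146.7]])), (0.125, array([[250.6, 146.1]])), (0.127, array([[250.5, 145.4]]))]
top0 [(0.123, array([[444.3, 224.3]])), (0.125, array([[444.6, 224.1]])), (0.127, array([[444.9, 223.9]]))]
ball at grasp in wrist
t 5.58 tcp [ 0.5241 -0.258   0.2181] F [-0.6 -0.1 -1.3] open 0.044 | slide [0.39  0.009 0.14 ] twist [-0.003  0.    -0.005] mm [78.1  1.7 28. ]
```

Request:
{"op": "arm_command", "data": {
  "rows": [
    {"slide": [0.1, 0.01, 0], "twist": [-0.003, 0, -0.005]},
    {"slide": [0.25, 0.01, 0], "twist": [-0.003, 0, -0.005]},
    {"slide": [0.36, 0.01, 0.05], "twist": [-0.003, 0, -0.005]},
    {"slide": [0.388, 0.01, 0.11], "twist": [-0.003, 0, -0.005]},
    {"slide": [0.388, 0.01, 0.14], "twist": [-0.003, 0, -0.005]},
    {"slide": [0.388, 0.01, 0.14], "twist": [-0.003, 0, -0.005]},
    {"slide": [0.388, 0.01, 0.14], "twist": [-0.003, 0, -0.005]},
    {"slide": [0.388, 0.01, 0.14], "twist": [-0.003, 0, -0.005]}
  ]
}}

```text
t: 6.25
tcp_pos: [0.5264, -0.1813, 0.1906]
orientation: [0.707, 0.707, -0.0, 0.0]
wrist_force: [-0.7, -0.1, -1.8]
opening: 0.0444
```

Run:
```python
from h import *
snap('scene','s5'); snap('top','t5')
goto((.5263,-.1803,.165))
im=load('s5')['frame'][95:175,210:290,::-1]; cv2.imwrite('pics/s5c.png',cv2.resize(im,None,fx=7,fy=7,interpolation=cv2.INTER_CUBIC))
```

```text
t 6.35 tcp [ 0.5265 -0.1813  0.1906] F [ 1.   0.4 -2.1] open 0.0442 | slide [ 0.005 -0.001  0.128] twist [ 0.001  0.001 -0.001] mm [ 1.  -0.2 25.6]
```

View pics/s5c.png

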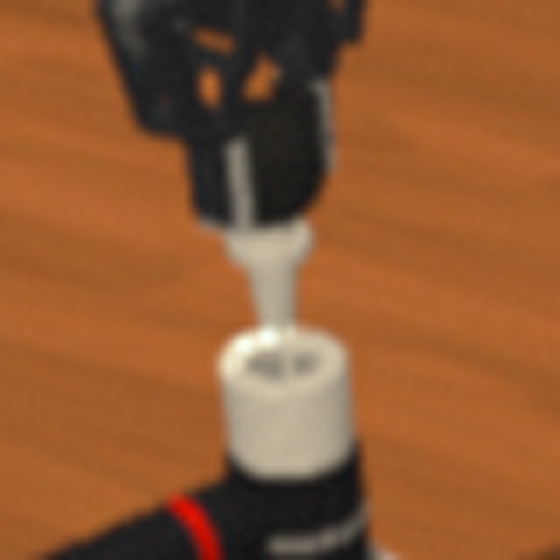

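The shank tip, at about (275,330) in the crop, is centred over the socket rim at (285,365). Lowering now.

Request:
{"op": "arm_command", "data": {
  "rows": [
    {"slide": [0.007, -0.001, 0.03], "twist": [0, 0, 0]},
    {"slide": [0.007, -0.001, 0.06], "twist": [0, 0, 0]},
    {"slide": [0.007, -0.001, 0.09], "twist": [0, 0, 0]},
    {"slide": [0.007, -0.001, 0.12], "twist": [0, 0, 0]},
    {"slide": [0.007, -0.001, 0.13], "twist": [0, 0, 0]},
    {"slide": [0.007, -0.001, 0.13], "twist": [0, 0, 0]}
  ]
}}

```text
t: 6.85
tcp_pos: [0.5262, -0.18, 0.1639]
orientation: [0.708, 0.707, -0.0, 0.0]
wrist_force: [0.8, -0.8, -1.7]
opening: 0.044
```

Run:
```python
from h import *
goto((.5263,-.1803,.157))
```

```text
t 6.85 tcp [ 0.5262 -0.18    0.1639] F [ 0.8 -0.8 -1.7] open 0.044 | slide [-0.001  0.001  0.034] twist [ 0.     0.001 -0.002] mm [-0.3  0.1  6.9]
```

Free so far, with no side load. I'll carry on in small steps and watch the force.

Request:
{"op": "arm_command", "data": {
  "rows": [
    {"slide": [-0.001, 0, 0.01], "twist": [0, 0, 0]},
    {"slide": [-0.001, 0, 0.02], "twist": [0, 0, 0]},
    {"slide": [-0.001, 0, 0.03], "twist": [0, 0, 0]},
    {"slide": [-0.001, 0, 0.03], "twist": [0, 0, 0]},
    {"slide": [-0.001, 0, 0.03], "twist": [0, 0, 0]}
  ]
}}

```text
t: 7.27
tcp_pos: [0.5264, -0.1802, 0.1579]
orientation: [0.707, 0.707, -0.0, 0.0]
wrist_force: [3.0, -1.0, -1.0]
opening: 0.0447
```

Request:
{"op": "arm_command", "data": {
  "rows": [
    {"slide": [0, 0, 0.005], "twist": [0, 0, 0]},
    {"slide": [0, 0, 0.01], "twist": [0, 0, 0]},
    {"slide": [0, 0, 0.015], "twist": [0, 0, 0]},
    {"slide": [0, 0, 0.015], "twist": [0, 0, 0]}
  ]
}}

```text
t: 7.6
tcp_pos: [0.5265, -0.1802, 0.155]
orientation: [0.708, 0.707, -0.0, 0.001]
wrist_force: [2.8, -0.5, 2.8]
opening: 0.0443
```

Request:
{"op": "arm_command", "data": {
  "rows": [
    {"slide": [0, 0.002, 0.005], "twist": [0, 0, 0]},
    {"slide": [0, 0.002, 0.01], "twist": [0, 0, 0]},
    {"slide": [0, 0.002, 0.01], "twist": [0, 0, 0]}
  ]
}}

```text
t: 7.85
tcp_pos: [0.5268, -0.1801, 0.1527]
orientation: [0.707, 0.707, -0.0, 0.0]
wrist_force: [1.3, -0.7, 2.7]
opening: 0.0444
```

Request:
{"op": "arm_command", "data": {
  "rows": [
    {"slide": [0, 0, 0.005], "twist": [0, 0, 0]},
    {"slide": [0, 0, 0.01], "twist": [0, 0, 0]},
    {"slide": [0, 0, 0.01], "twist": [0, 0, 0]}
  ]
}}

```text
t: 8.1
tcp_pos: [0.5268, -0.1801, 0.1506]
orientation: [0.707, 0.707, -0.0, 0.0]
wrist_force: [2.4, -0.9, 2.1]
opening: 0.0445
```

Request:
{"op": "arm_command", "data": {
  "rows": [
    {"slide": [0, 0.001, 0.005], "twist": [0, 0, 0]},
    {"slide": [0, 0.001, 0.01], "twist": [0, 0, 0]},
    {"slide": [0, 0.001, 0.015], "twist": [0, 0, 0]},
    {"slide": [0, 0.001, 0.015], "twist": [0, 0, 0]}
  ]
}}

```text
t: 8.43
tcp_pos: [0.5268, -0.1801, 0.1473]
orientation: [0.707, 0.707, -0.0, 0.0]
wrist_force: [2.8, -0.1, 2.1]
opening: 0.0444
```

Request:
{"op": "arm_command", "data": {
  "rows": [
    {"slide": [0, 0, 0.005], "twist": [0, 0, 0]},
    {"slide": [0, 0, 0.01], "twist": [0, 0, 0]},
    {"slide": [0, 0, 0.015], "twist": [0, 0, 0]},
    {"slide": [0, 0, 0.015], "twist": [0, 0, 0]}
  ]
}}

```text
t: 8.77
tcp_pos: [0.5268, -0.1801, 0.1441]
orientation: [0.707, 0.707, -0.0, 0.0]
wrist_force: [2.8, 0.4, 2.5]
opening: 0.0441
```

Run:
```python
from h import *
snap('scene','s6')
im=load('s6')['frame'][95:175,210:290,::-1]; cv2.imwrite('pics/s6c.png',cv2.resize(im,None,fx=7,fy=7,interpolation=cv2.INTER_CUBIC))
goto((.5263,-.1803,.14))
```

```text
t 8.82 tcp [ 0.5268 -0.1801  0.1442] F [2.5 0.4 1.9] open 0.0442 | slide [-0.001 -0.002  0.021] twist [-0.     0.001 -0.001] mm [-0.2 -0.5  4.2]
```

View pics/s6c.png

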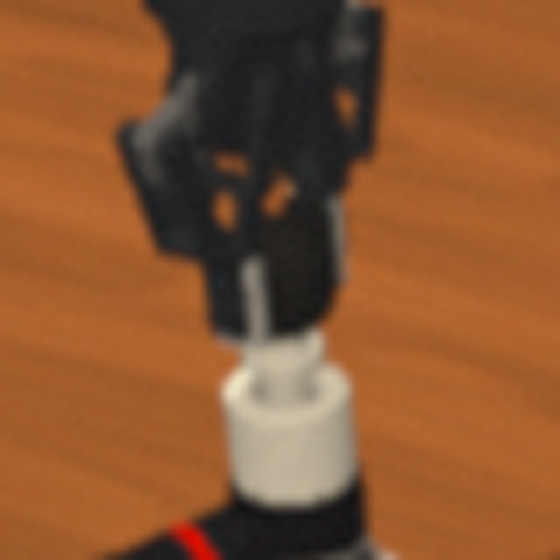

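The rim has moved down in the crop from y=365 to about 395, and the collar still stands clear. So the gun is sinking, and I'll keep going in small steps.

Request:
{"op": "arm_command", "data": {
  "rows": [
    {"slide": [0, 0, 0.005], "twist": [0, 0, 0]},
    {"slide": [0, 0, 0.01], "twist": [0, 0, 0]},
    {"slide": [0, 0, 0.015], "twist": [0, 0, 0]},
    {"slide": [0, 0, 0.015], "twist": [0, 0, 0]}
  ]
}}

```text
t: 9.15
tcp_pos: [0.5269, -0.1802, 0.1412]
orientation: [0.707, 0.707, -0.0, 0.0]
wrist_force: [0.9, 0.5, 6.6]
opening: 0.0443
```

Request:
{"op": "arm_command", "data": {
  "rows": [
    {"slide": [0, 0, 0.005], "twist": [0, 0, 0]},
    {"slide": [0, 0, 0.01], "twist": [0, 0, 0]},
    {"slide": [0, 0, 0.01], "twist": [0, 0, 0]}
  ]
}}

```text
t: 9.4
tcp_pos: [0.5272, -0.1803, 0.1394]
orientation: [0.707, 0.707, -0.0, 0.001]
wrist_force: [0.7, 0.1, 9.4]
opening: 0.0443
```

Force is rising, so the gun has bottomed and the taper is now going in. Next come 2 mm steps.

Request:
{"op": "arm_command", "data": {
  "rows": [
    {"slide": [0, -0.001, 0.005], "twist": [0, 0, 0]},
    {"slide": [0, -0.001, 0.01], "twist": [0, 0, 0]},
    {"slide": [0, -0.001, 0.012], "twist": [0, 0, 0]}
  ]
}}

```text
t: 9.65
tcp_pos: [0.5272, -0.1804, 0.1374]
orientation: [0.708, 0.707, 0.0, 0.001]
wrist_force: [0.6, 0.7, 13.0]
opening: 0.0447
```

Request:
{"op": "arm_command", "data": {
  "rows": [
    {"slide": [0, 0, 0.005], "twist": [0, 0, 0]},
    {"slide": [0, 0, 0.01], "twist": [0, 0, 0]},
    {"slide": [0, 0, 0.012], "twist": [0, 0, 0]}
  ]
}}

```text
t: 9.9
tcp_pos: [0.5276, -0.1806, 0.1354]
orientation: [0.708, 0.707, 0.0, 0.001]
wrist_force: [1.2, 0.6, 13.7]
opening: 0.0443
```

Request:
{"op": "arm_command", "data": {
  "rows": [
    {"slide": [0, -0.001, 0.005], "twist": [0, 0, 0]},
    {"slide": [0, -0.001, 0.01], "twist": [0, 0, 0]},
    {"slide": [0, -0.001, 0.013], "twist": [0, 0, 0]}
  ]
}}

```text
t: 10.15
tcp_pos: [0.5277, -0.1808, 0.1334]
orientation: [0.708, 0.707, 0.001, 0.001]
wrist_force: [0.2, 1.8, 16.4]
opening: 0.0445
```

Request:
{"op": "arm_command", "data": {
  "rows": [
    {"slide": [0, -0.001, 0.005], "twist": [0, 0, 0]},
    {"slide": [0, -0.001, 0.01], "twist": [0, 0, 0]},
    {"slide": [0, -0.001, 0.013], "twist": [0, 0, 0]}
  ]
}}

```text
t: 10.4
tcp_pos: [0.5279, -0.181, 0.1314]
orientation: [0.708, 0.707, 0.001, 0.002]
wrist_force: [-1.3, 1.1, 18.3]
opening: 0.0446
```

Run:
```python
from h import *
snap('scene','s7')
im=load('s7')['frame'][95:175,210:290,::-1]; cv2.imwrite('pics/s7c.png',cv2.resize(im,None,fx=7,fy=7,interpolation=cv2.INTER_CUBIC))
goto((.5263,-.1803,.128))
```

```text
t 10.45 tcp [ 0.5279 -0.181   0.1314] F [-1.3  0.7 18.2] open 0.044 | slide [ 0.004 -0.008  0.017] twist [ 0.005  0.001 -0.002] mm [ 0.7 -1.6  3.4]
```

View pics/s7c.png

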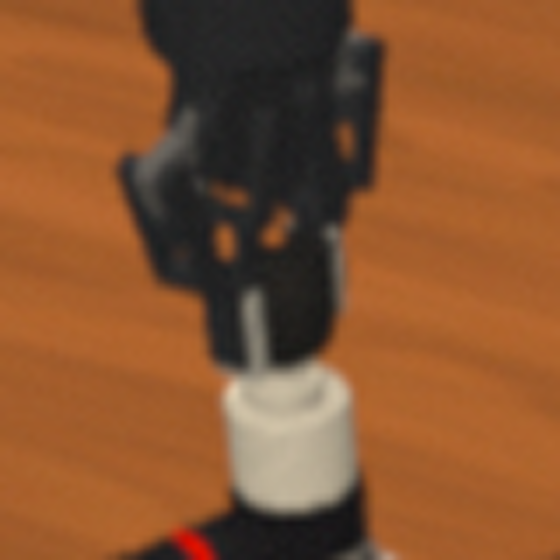

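Collar and rim are close but not yet flush. Push is about 18–20 N, so I'll go in smaller steps.

Request:
{"op": "arm_command", "data": {
  "rows": [
    {"slide": [0.001, -0.002, 0.004], "twist": [0, 0, 0]},
    {"slide": [0.001, -0.002, 0.008], "twist": [0, 0, 0]},
    {"slide": [0.001, -0.002, 0.012], "twist": [0, 0, 0]}
  ]
}}

```text
t: 10.7
tcp_pos: [0.528, -0.1811, 0.1298]
orientation: [0.708, 0.706, 0.002, 0.002]
wrist_force: [-1.5, 1.2, 19.6]
opening: 0.0442
```

Request:
{"op": "arm_command", "data": {
  "rows": [
    {"slide": [0, 0, 0.004], "twist": [0, 0, 0]},
    {"slide": [0, 0, 0.008], "twist": [0, 0, 0]},
    {"slide": [0, 0, 0.011], "twist": [0, 0, 0]}
  ]
}}

```text
t: 10.95
tcp_pos: [0.5285, -0.1814, 0.1286]
orientation: [0.708, 0.706, 0.002, 0.002]
wrist_force: [-3.8, 1.3, 28.8]
opening: 0.0443
```

Force jumped to 28.8 N with hardly any travel, which suggests the collar has met the rim. I'll ease off at once, then look.

Request:
{"op": "arm_command", "data": {
  "rows": [
    {"slide": [0, 0, -0.004], "twist": [0, 0, 0]},
    {"slide": [0, 0, -0.004], "twist": [0, 0, 0]}
  ]
}}

```text
t: 11.12
tcp_pos: [0.5283, -0.1814, 0.1299]
orientation: [0.708, 0.706, 0.002, 0.002]
wrist_force: [-2.1, 1.8, 12.4]
opening: 0.0444
```

Run:
```python
from h import *
snap('scene','s8'); snap('wrist','w8')
im=load('s8')['frame'][95:175,210:290,::-1]; cv2.imwrite('pics/s8c.png',cv2.resize(im,None,fx=7,fy=7,interpolation=cv2.INTER_CUBIC))
goto((.5263,-.1803,.128))
```

```text
t 11.22 tcp [ 0.5283 -0.1814  0.1297] F [-2.7  2.2 13.5] open 0.0444 | slide [ 0.005 -0.01   0.009] twist [ 0.008 -0.    -0.003] mm [ 1.  -2.   1.7]
```

View pics/s8c.png

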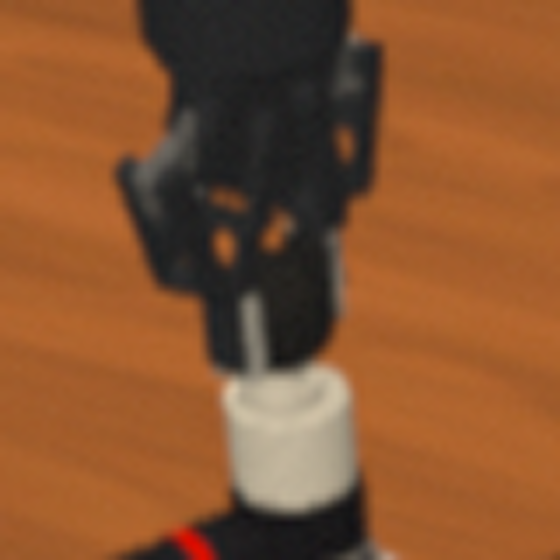

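Request:
{"op": "arm_command", "data": {
  "rows": [
    {"slide": [0, 0, 0], "twist": [0, 0, 0]},
    {"slide": [0, 0, 0], "twist": [0, 0, 0]},
    {"slide": [0, 0, 0], "twist": [0, 0, 0]},
    {"slide": [0, 0, 0], "twist": [0, 0, 0]},
    {"slide": [0, 0, 0], "twist": [0, 0, 0]},
    {"slide": [0, 0, 0], "twist": [0, 0, 0]}
  ],
  "grip": 0.8
}}

```text
t: 11.72
tcp_pos: [0.5282, -0.1814, 0.1296]
orientation: [0.708, 0.706, 0.002, 0.002]
wrist_force: [1.0, 0.9, -0.2]
opening: 0.0685
```

Run:
```python
from h import *
snap('wrist','w9')
goto((.5263,-.1803,.25))
```

```text
t 11.77 tcp [ 0.5282 -0.1813  0.1296] F [-0.  -0.6  0.8] open 0.0683 | slide [ 0.005 -0.006 -0.602] twist [ 0.008 -0.    -0.003] mm [   1.1   -1.2 -120.4]
```

View pics/w9.png

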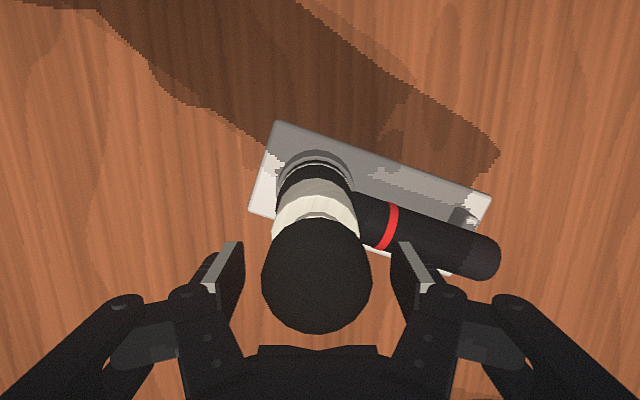

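The ball stands free between the open fingers at (317,275). I'll rise straight up and check that it's seated.

Request:
{"op": "arm_command", "data": {
  "rows": [
    {"slide": [0, 0, -0.08], "twist": [0, 0, 0]},
    {"slide": [0, 0, -0.2], "twist": [0, 0, 0]},
    {"slide": [0, 0, -0.35], "twist": [0, 0, 0]},
    {"slide": [-0.05, 0, -0.5], "twist": [0, 0, 0]},
    {"slide": [-0.2, 0, -0.6], "twist": [0, 0, 0]},
    {"slide": [-0.4, 0, -0.65], "twist": [0, 0, 0]},
    {"slide": [-0.5, 0, -0.65], "twist": [0, 0, 0]},
    {"slide": [-0.5, 0, -0.65], "twist": [0, 0, 0]}
  ]
}}

```text
t: 12.43
tcp_pos: [0.5263, -0.2864, 0.2607]
orientation: [0.71, 0.705, 0.002, 0.003]
wrist_force: [-0.7, 0.8, -0.0]
opening: 0.0685
```

Run:
```python
from h import *
for n in('scene','wrist','top'): snap(n,n+'10')
goto((.5263,-.1803,.25))
im=load('scene10')['frame'][105:185,210:290,::-1]; cv2.imwrite('pics/s10c.png',cv2.resize(im,None,fx=7,fy=7,interpolation=cv2.INTER_CUBIC))
```

```text
t 12.58 tcp [ 0.527  -0.2811  0.2593] F [-0.3 -0.6 -0.2] open 0.0684 | slide [ 0.504 -0.005  0.047] twist [ 0.007 -0.001 -0.003] mm [100.8  -1.    9.3]
```

View pics/s10c.png

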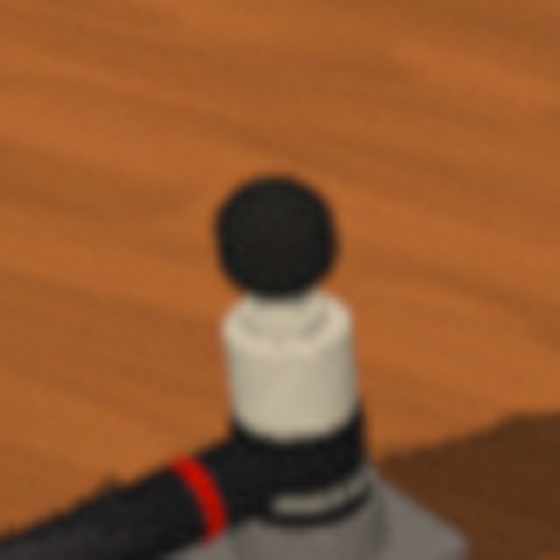

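View pics/wrist10.png

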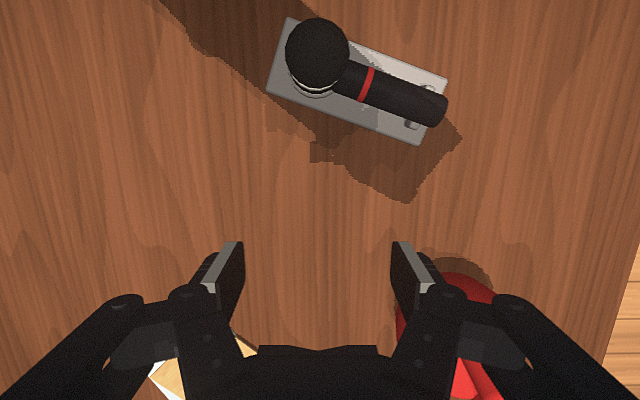

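Run:
```python
from h import *
t=load('top10'); s=load('scene10'); w=load('wrist10')
def blob(c,w):
    u0,u1,v0,v1=w; m=np.zeros((400,640),np.uint8); m[v0:v1,u0:u1]=c['frame'][v0:v1,u0:u1].max(2)<70
    return m
def tri(obs):
    L=[]
    for c,p in obs:
        d=(rays(c,p)@rot(c).T)[0]; d/=np.linalg.norm(d); L.append((np.array(c['xyz']),np.eye(3)-np.outer(d,d)))
    x=np.linalg.solve(sum(M for _,M in L),sum(M@o for o,M in L)); return x,[np.linalg.norm(M@(x-o))*1e3 for o,M in L]
# scene ball circle: crop centre (276,237)/7+(210,105)
m=blob(s,(236,264,126,150)); cn=max(cv2.findContours(m,0,1)[0],key=cv2.contourArea); e=cv2.minEnclosingCircle(cn); print('scene ball',e,cv2.boundingRect(cn))
f=s['frame'].min(2)
for v in range(136,172): 
    u=np.nonzero(f[v,236:268]>105)[0]
    print(v,(u.min()+236,u.max()+236,(u.min()+u.max())/2+236) if len(u) else '')
Pt=cloud(t);Pw=cloud(w);Ps=cloud(s)
print('top ball zmax', np.nanmax(Pt[205:250,425:475,2]), 'wrist zmax',np.nanmax(Pw[15:90,285:352,2]),'scene zmax',np.nanmax(Ps[126:150,236:264,2]))
im=t['frame'][195:255,415:475,::-1]; cv2.imwrite('pics/t10c.png',cv2.resize(im,None,fx=9,fy=9,interpolation=cv2.INTER_NEAREST))
im=w['frame'][10:110,270:370,::-1]; cv2.imwrite('pics/w10c.png',cv2.resize(im,None,fx=6,fy=6,interpolation=cv2.INTER_NEAREST))
```

```text
scene ball ((248.9499969482422, 138.66000366210938), 8.383305549621582) (241, 131, 17, 16)
136 
137 
138 
139 
140 
141 
142 
143 
144 
145 
146 
147 (np.int64(254), np.int64(257), np.float64(255.5))
148 (np.int64(244), np.int64(258), np.float64(251.0))
149 (np.int64(243), np.int64(259), np.float64(251.0))
150 (np.int64(242), np.int64(259), np.float64(250.5))
151 (np.int64(242), np.int64(259), np.float64(250.5))
152 (np.int64(242), np.int64(259), np.float64(250.5))
153 (np.int64(242), np.int64(259), np.float64(250.5))
154 (np.int64(242), np.int64(259), np.float64(250.5))
155 (np.int64(243), np.int64(259), np.float64(251.0))
156 (np.int64(243), np.int64(259), np.float64(251.0))
157 (np.int64(243), np.int64(259), np.float64(251.0))
158 (np.int64(243), np.int64(259), np.float64(251.0))
159 (np.int64(243), np.int64(259), np.float64(251.0))
160 (np.int64(243), np.int64(259), np.float64(251.0))
161 (np.int64(243), np.int64(259), np.float64(251.0))
162 (np.int64(244), np.int64(259), np.float64(251.5))
163 (np.int64(244), np.int64(259), np.float64(251.5))
164 (np.int64(244), np.int64(258), np.float64(251.0))
165 (np.int64(245), np.int64(257), np.float64(251.0))
166 (np.int64(247), np.int64(255), np.float64(251.0))
167 
168 
169 
170 
171 
top ball zmax 0.17546314778689287 wrist zmax 0.17548157154259209 scene zmax 0.17234118213646343
```

View pics/t10c.png

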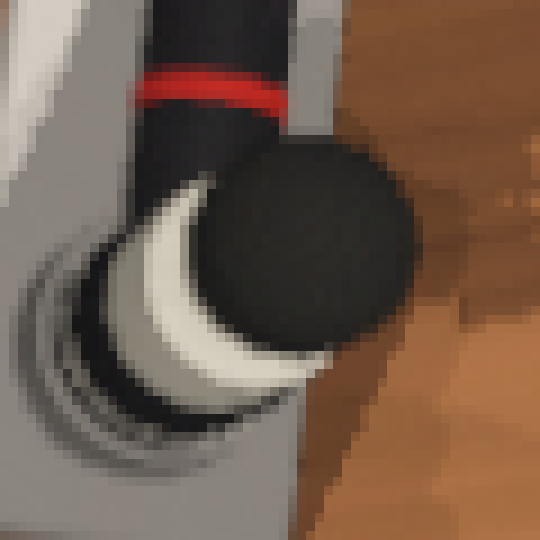

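View pics/w10c.png

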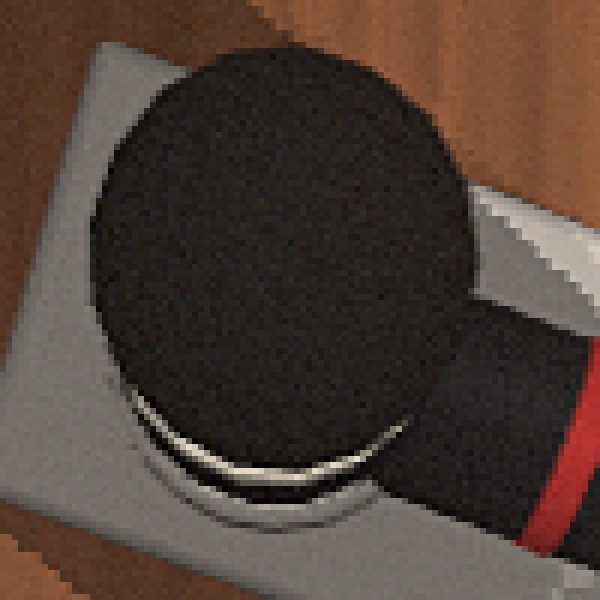

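Run:
```python
from h import *
t=load('top10'); s=load('scene10'); w=load('wrist10'); s0=load('scene0'); t0=load('top0')
def circ(c,wn,th=62):
    u0,u1,v0,v1=wn; g=c['frame'][v0:v1,u0:u1].max(2); m=(g<th).astype(np.uint8)
    return m
# ball limb in top: upper-right arc against non-dark; use crop edges read by eye + contour circle
def fitc(pts):
    A=np.c_[2*pts,np.ones(len(pts))]; x=np.linalg.lstsq(A,(pts**2).sum(1),rcond=None)[0]; return x[:2],np.sqrt(x[2]+x[:2]@x[:2])
def limb(c,ctr,rmax,angs,th):
    g=c['frame'].max(2).astype(np.float32); out=[]
    for a in angs:
        r=np.arange(3,rmax,.1); u=(ctr[0]+r*np.cos(a)).astype(np.float32); v=(ctr[1]+r*np.sin(a)).astype(np.float32)
        p=cv2.remap(g,u.reshape(1,-1),v.reshape(1,-1),cv2.INTER_LINEAR)[0]; k=np.nonzero(p>th)[0]
        if len(k): out.append((u[k[0]],v[k[0]]))
    return np.array(out)
D=np.radians
def tri(obs):
    L=[]
    for c,p in obs:
        d=(rays(c,p)@rot(c).T)[0]; d/=np.linalg.norm(d); L.append((np.array(c['xyz']),np.eye(3)-np.outer(d,d)))
    x=np.linalg.solve(sum(M for _,M in L),sum(M@o for o,M in L)); return x,[np.linalg.norm(M@(x-o))*1e3 for o,M in L]
lt=limb(t,(449,222),20,D(np.arange(-75,215,5)),80); ct=fitc(lt); print('top',ct, len(lt))
ls=limb(s,(249,138.5),14,D(np.arange(-200,20,5)),80); cs=fitc(ls); print('scene',cs,len(ls))
lw=limb(w,(317,52),45,D(np.arange(-200,20,5)),60); cw=fitc(lw); print('wrist',cw)
print('tri top+scene',tri([(t,ct[0]),(s,cs[0])]),'all',tri([(t,ct[0]),(s,cs[0]),(w,cw[0])]))
# same on ball in rack for bias
l0=limb(t0,(282,251.7),20,D(np.arange(0,360,5)),80); c0=fitc(l0); l1=limb(s0,(360,196.5),14,D(np.arange(-200,20,5)),80); c1=fitc(l1)
print('rack ball',c0,c1,tri([(t0,c0[0]),(s0,c1[0])]))
# white/black edge shift on barrel
for n,c in(('s0',s0),('s10',s)):
    g=c['frame'].min(2).astype(float); res=[]
    for u in range(246,257):
        col=g[155:175,u]; k=np.nonzero((col[:-1]>=80)&(col[1:]<80))[0]; 
        if len(k): k=k[0]; res.append(155+k+(col[k]-80)/(col[k]-col[k+1]))
    print(n,np.round(res,2),np.mean(res))
print('px per 10mm z', proj(s,[.545,-.165,.09])-proj(s,[.545,-.165,.08]))
# rim side silhouettes
```

```text
top (array([448.46023887, 221.47976286]), np.float64(12.707886612820767)) 58
scene (array([248.86618355, 138.45012914]), np.float64(8.392430018921093)) 44
wrist (array([316.51589631,  50.04455509]), np.float64(32.15322428963912))
tri top+scene (array([ 0.52731923, -0.18200376,  0.14818295]), [np.float64(0.39727184954509714), np.float64(0.39727184954521816)]) all (array([ 0.52741664, -0.18016364,  0.1496581 ]), [np.float64(1.0674624442064171), np.float64(1.8626900401166757), np.float64(2.3172282497789674)])
rack ball (array([281.97013564, 251.85584698]), np.float64(10.806317716683848)) (array([360.0393096 , 196.41286302]), np.float64(8.980295568444513)) (array([0.53736982, 0.14417291, 0.0759584 ]), [np.float64(0.9594451775405882), np.float64(0.9594451775405569)])
s0 [162.39 162.68 162.78 162.8  162.8  162.8  162.77 162.7  162.54 162.1
 161.74] 162.55408322518545
s10 [166.43 166.72 166.98 167.28 167.4  167.32 167.15 167.02 166.9  166.69
 166.48] 166.94218651924913
px per 10mm z [[-0.3338586  -3.12726902]]
```

Measured gap is 1–3 mm with about 2 mm of error, so it's inconclusive. The force jump says home. I'll tilt the wrist camera for a close oblique look at the collar.

Run:
```python
from h import *
w=load('wrist10'); st=get_state(); Rt=R.from_quat(st['orientation']); C=rot(w); 
pc=Rt.inv().apply(np.array(w['xyz'])-st['tcp_pos']); Cc=Rt.inv().as_matrix()@C
print('cam in tool',pc,'view axis in tool',Cc[:,2],'cam y axis',Cc[:,1])
J=np.array([.5265,-.1803,.113])
for tilt in(30,40,45,50):
    # rotate tool about world x by +tilt (z_tool -> toward +y)
    Rn=R.from_euler('x',tilt,degrees=True)*Rt
    v=Rn.apply(Cc[:,2]); print(tilt,'z_tool',Rn.apply([0,0,1]).round(2),'view',v.round(2))
    for tcp in([.5265,-.30,.16],[.5265,-.30,.18],[.5265,-.33,.16],[.5265,-.28,.20]):
        cam=np.array(tcp)+Rn.apply(pc); d=J-cam; p=(Rn.as_matrix()@Cc).T@d; K=w['K']; print('  ',tcp,'cam',cam.round(3),'elev',np.degrees(np.arctan2(-d[2],np.hypot(d[0],d[1]))).round(0),'px',(K[0,2]+K[0,0]*p[0]/p[2]).round(),(K[1,2]+K[1,1]*p[1]/p[2]).round(),'depth',p[2].round(3))
    print('  twist', ((Rt.inv()*Rn).as_rotvec()/np.radians(45)).round(3))
```

```text
cam in tool [ 0.07065858 -0.00097374 -0.14395226] view axis in tool [-2.85910593e-01 -8.46796681e-04  9.58255924e-01] cam y axis [-0.95824917 -0.00360491 -0.28591176]
30 z_tool [ 0.01  0.5  -0.87] view [ 0.    0.23 -0.97]
   [0.5265, -0.3, 0.16] cam [ 0.525 -0.311  0.32 ] elev 58.0 px 317.0 83.0 depth 0.232
   [0.5265, -0.3, 0.18] cam [ 0.525 -0.311  0.34 ] elev 60.0 px 317.0 97.0 depth 0.251
   [0.5265, -0.33, 0.16] cam [ 0.525 -0.341  0.32 ] elev 52.0 px 317.0 47.0 depth 0.239
   [0.5265, -0.28, 0.2] cam [ 0.525 -0.291  0.36 ] elev 66.0 px 317.0 132.0 depth 0.266
  twist [0.002 0.667 0.004]
40 z_tool [ 0.01  0.64 -0.77] view [ 0.    0.4  -0.92]
   [0.5265, -0.3, 0.16] cam [ 0.525 -0.338  0.316] elev 52.0 px 317.0 109.0 depth 0.249
   [0.5265, -0.3, 0.18] cam [ 0.525 -0.338  0.336] elev 55.0 px 317.0 124.0 depth 0.267
   [0.5265, -0.33, 0.16] cam [ 0.525 -0.368  0.316] elev 47.0 px 317.0 79.0 depth 0.261
   [0.5265, -0.28, 0.2] cam [ 0.525 -0.318  0.356] elev 60.0 px 318.0 157.0 depth 0.278
  twist [0.002 0.889 0.005]
45 z_tool [ 0.01  0.71 -0.71] view [ 0.    0.48 -0.88]
   [0.5265, -0.3, 0.16] cam [ 0.525 -0.352  0.312] elev 49.0 px 317.0 122.0 depth 0.256
   [0.5265, -0.3, 0.18] cam [ 0.525 -0.352  0.332] elev 52.0 px 317.0 137.0 depth 0.274
   [0.5265, -0.33, 0.16] cam [ 0.525 -0.382  0.312] elev 45.0 px 317.0 94.0 depth 0.271
   [0.5265, -0.28, 0.2] cam [ 0.525 -0.332  0.352] elev 58.0 px 318.0 170.0 depth 0.282
  twist [0.002 1.    0.006]
50 z_tool [ 0.01  0.77 -0.64] view [ 0.    0.55 -0.83]
   [0.5265, -0.3, 0.16] cam [ 0.525 -0.365  0.307] elev 46.0 px 317.0 134.0 depth 0.263
   [0.5265, -0.3, 0.18] cam [ 0.525 -0.365  0.327] elev 49.0 px 317.0 151.0 depth 0.28
   [0.5265, -0.33, 0.16] cam [ 0.525 -0.395  0.307] elev 42.0 px 317.0 109.0 depth 0.28
   [0.5265, -0.28, 0.2] cam [ 0.525 -0.345  0.347] elev 55.0 px 318.0 183.0 depth 0.286
  twist [0.003 1.111 0.006]
```

Request:
{"op": "arm_command", "data": {
  "rows": [
    {"slide": [-0.1, 0, 0.05], "twist": [0, 0.15, 0]},
    {"slide": [-0.2, 0, 0.15], "twist": [0, 0.3, 0]},
    {"slide": [-0.3, 0, 0.3], "twist": [0, 0.45, 0]},
    {"slide": [-0.395, 0, 0.4], "twist": [0, 0.6, 0]},
    {"slide": [-0.395, 0, 0.5], "twist": [0, 0.75, 0]},
    {"slide": [-0.395, 0, 0.6], "twist": [0, 0.9, 0]},
    {"slide": [-0.395, 0, 0.64], "twist": [0, 1, 0]},
    {"slide": [-0.395, 0, 0.64], "twist": [0, 1, 0]},
    {"slide": [-0.395, 0, 0.64], "twist": [0, 1, 0]},
    {"slide": [-0.395, 0, 0.64], "twist": [0, 1, 0]}
  ]
}}

```text
t: 13.42
tcp_pos: [0.5282, -0.3595, 0.1313]
orientation: [0.653, 0.654, 0.272, -0.268]
wrist_force: [-0.0, -0.2, 0.5]
opening: 0.0681
```

Run:
```python
from h import *
w=snap('wrist','w11'); print(w['xyz'])
im=w['frame'][0:130,260:390,::-1]; cv2.imwrite('pics/w11c.png',cv2.resize(im,None,fx=4.6,fy=4.6,interpolation=cv2.INTER_CUBIC))
```

```text
[ 0.5266662  -0.40810464  0.28451506]
```

View pics/w11.png

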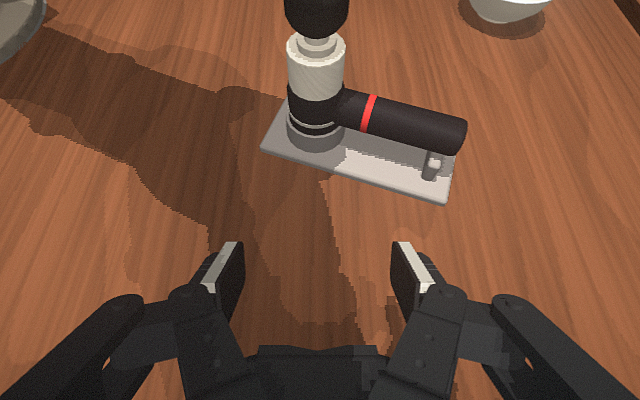

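View pics/w11c.png

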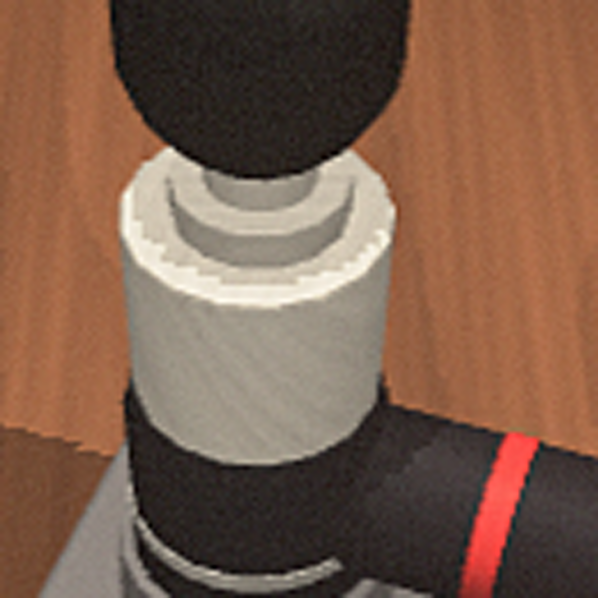

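Run:
```python
from h import *
w=load('w11')
g=w['frame'].mean(2)
for u in(315,316,317,318): print(u,g[40:70,u].round().astype(int))
for zr in(.109,.111,.113):
  S=np.array([.5263,-.1803,zr]); n=np.array([0,-1,0])
  for gap in(0,.002,.004):
    p=proj(w,[S+n*.0245, S+n*.016+[0,0,gap], S+n*.016+[0,0,gap+.007]]); print(zr,gap,p[:,1].round(1),'rim-collar bottom',(p[0,1]-p[1,1]).round(2),'collar h',(p[1,1]-p[2,1]).round(2), 'u',p[0,0].round(1))
```

```text
315 [154 145 148 145 148 140 195 189 190 181 199 145 133 145 143 145 136 134
 175 201 200 193 234 230 230 242 200 159 149 150]
316 [153 149 150 149 144 141 190 187 191 181 204 140 137 143 141 143 140 132
 177 198 194 192 232 232 230 239 208 161 146 149]
317 [150 148 148 148 149 142 195 186 189 182 196 149 135 141 144 141 138 133
 172 201 196 194 233 228 228 236 220 160 146 152]
318 [151 150 146 143 143 139 194 187 187 182 198 141 138 143 143 141 139 132
 174 199 195 192 230 226 226 238 218 158 150 150]
0.109 0 [70.1 62.7 55.2] rim-collar bottom 7.49 collar h 7.5 u 315.1
0.109 0.002 [70.1 60.5 52.9] rim-collar bottom 9.59 collar h 7.61 u 315.1
0.109 0.004 [70.1 58.4 50.7] rim-collar bottom 11.73 collar h 7.72 u 315.1
0.111 0 [68.1 60.5 52.9] rim-collar bottom 7.51 collar h 7.61 u 315.1
0.111 0.002 [68.1 58.4 50.7] rim-collar bottom 9.64 collar h 7.72 u 315.1
0.111 0.004 [68.1 56.2 48.4] rim-collar bottom 11.81 collar h 7.83 u 315.1
0.113 0 [65.9 58.4 50.7] rim-collar bottom 7.52 collar h 7.72 u 315.1
0.113 0.002 [65.9 56.2 48.4] rim-collar bottom 9.69 collar h 7.83 u 315.1
0.113 0.004 [65.9 54.  46.1] rim-collar bottom 11.89 collar h 7.94 u 315.1
```

Run:
```python
from h import *
w=snap('wrist','w12'); print(w['xyz'],get_state()['t'])
g=w['frame'].astype(np.float32).mean(2)
def cross(col,a,b,lev,up):
    for v in range(a,b):
        x,y=col[v],col[v+1]
        if (up and x<lev<=y) or (not up and x>=lev>y): return v+(lev-x)/(y-x)
    return np.nan
# rim left/right width at barrel rows
for v in (46,50,60,70): 
    print(v, g[v,282:292].round().astype(int), g[v,340:352].round().astype(int))
us=np.arange(300,332); top=np.array([cross(g[:,u],46,56,170,False) for u in us]); bot=np.array([cross(g[:,u],53,63,165,True) for u in us]); rim=np.array([cross(g[:,u],60,72,195,False) for u in us])
print(np.c_[us,top,bot,rim].round(1)[::3])
# convert: rim front contour -> rays to plane zr s.t. radius 24.5 ; collar bottom -> radius 16 at z
from scipy.optimize import least_squares
def cyl(us,vs,r,c):  # z where ray meets vertical cylinder front
    d=rays(w,np.c_[us,vs])@rot(w).T; o=np.array(w['xyz']); out=[]
    for q in d:
        a=q[0]**2+q[1]**2; b=2*((o[0]-c[0])*q[0]+(o[1]-c[1])*q[1]); k=(o[0]-c[0])**2+(o[1]-c[1])**2-r*r
        t=(-b-np.sqrt(b*b-4*a*k))/(2*a); out.append(o[2]+t*q[2])
    return np.array(out)
for c in((.5263,-.1803),(.527,-.1803),(.5263,-.1818),(.5263,-.179)):
    z1,z2,z3=[cyl(us[6:-6],x[6:-6],r,c) for x,r in((rim,.0245),(bot,.016),(top,.016))]
    print(c,'rim z',z1.mean().round(4),z1.std().round(4),'collar bottom',z2.mean().round(4),z2.std().round(4),'collar top',z3.mean().round(4),z3.std().round(4),'gap',(z2-z1).mean().round(4),(z3-.007-z1).mean().round(4))
```

```text
[ 0.52703761 -0.40760218  0.28572773] 13.5167
46 [110 111 108 147 231 227 195 200 198 195] [195 191 191 215 216  82  93  97 100 104 111 114]
50 [112 112 105 151 237 237 233 223 191 197] [188 191 198 211 204  91  96 101  99 106 108 111]
60 [107 110 110 106 116 124 128 130 136 159] [132 133 131 120 105 102 102 100 104 105 101 100]
70 [111 117 110 106 115 114 125 127 139 141] [127 129 123 108 107 105 100  99 103 102 107  98]
[[300.   46.9  54.3  64.6]
 [303.   49.3  56.4  60.5]
 [306.   50.4  57.5  66.8]
 [309.   51.4  58.5  61.3]
 [312.   52.2  59.4  60.5]
 [315.   52.2  59.4  61.7]
 [318.   52.2  59.5  61.4]
 [321.   51.9  59.2  61. ]
 [324.   50.9  58.3  66.4]
 [327.   49.9  57.   65.7]
 [330.   47.7  55.   65.2]]
(0.5263, -0.1803) rim z 0.1175 0.0023 collar bottom 0.1132 0.0002 collar top 0.1199 0.0003 gap -0.0042 -0.0046
(0.527, -0.1803) rim z 0.1175 0.0023 collar bottom 0.1132 0.0002 collar top 0.1199 0.0002 gap -0.0042 -0.0045
(0.5263, -0.1818) rim z 0.1187 0.0023 collar bottom 0.1145 0.0002 collar top 0.1211 0.0003 gap -0.0043 -0.0046
(0.5263, -0.179) rim z 0.1164 0.0023 collar bottom 0.1122 0.0002 collar top 0.1189 0.0003 gap -0.0042 -0.0045
```

Run:
```python
from h import *
w=load('w12'); g=w['frame'].astype(np.float32).mean(2)
def cross(col,a,b,lev,up):
    for v in range(a,b):
        x,y=col[v],col[v+1]
        if (up and x<lev<=y) or (not up and x>=lev>y): return v+(lev-x)/(y-x)
    return np.nan
us=np.arange(302,330); top=np.array([cross(g[:,u],46,56,170,False) for u in us]); bot=np.array([cross(g[:,u],53,63,165,True) for u in us])
def cyl(us,vs,r,c):
    d=rays(w,np.c_[us,vs])@rot(w).T; o=np.array(w['xyz']); a=d[:,0]**2+d[:,1]**2; b=2*((o[0]-c[0])*d[:,0]+(o[1]-c[1])*d[:,1]); k=(o[0]-c[0])**2+(o[1]-c[1])**2-r*r
    return o[2]+(-b-np.sqrt(b*b-4*a*k))/(2*a)*d[:,2]
c=(.5263,-.1803)
for lev in(175,185,195):
    rim=np.array([cross(g[:,u],63,72,lev,False) for u in us]); ok=np.isfinite(rim)
    z1,z2,z3=[cyl(us,x,r,c) for x,r in((rim,.0245),(bot,.016),(top,.016))]
    print(lev,ok.sum(),np.round(rim[::4],1),'rim',np.nanmedian(z1).round(4),np.nanstd(z1).round(4),'gap from bottom',np.nanmedian(z2-z1).round(4),'from top',np.nanmedian(z3-.007-z1).round(4))
```

```text
175 28 [65.9 67.2 67.8 67.9 67.9 67.3 66.6] rim 0.1124 0.0002 gap from bottom 0.0008 from top 0.0004
185 28 [65.7 66.9 67.6 67.7 67.7 67.  66.4] rim 0.1126 0.0002 gap from bottom 0.0006 from top 0.0003
195 28 [65.6 66.8 67.4 67.6 67.6 66.8 66.1] rim 0.1127 0.0001 gap from bottom 0.0005 from top 0.0002
```

The close view shows the collar seated squarely. Its lower edge (row 59.4) and the rim's front edge (row 67.6) work out to a gap of 0.2–0.8 mm. One last check that nothing else moved, then I'll hand it in.

Run:
```python
from h import *
t=snap('top','top13'); a=load('top0')['frame'].astype(int); b=t['frame'].astype(int)
for n,(u,v,r) in {'grey':(316,246,12),'red':(249,259,10),'bowl':(310,136,28),'flask':(181,190,28)}.items():
    d=np.abs(a-b).max(2)[v-r:v+r,u-r:u+r]; A,B=[x[v-r:v+r,u-r:u+r].mean(2).astype(np.float32) for x in(a,b)]; print(n,d.mean().round(1),cv2.phaseCorrelate(A,B)[0])
s=get_state(); print(s['t'],s['wrist_force'],np.abs(s['qd']).max())
close_job()
```

```text
grey 5.8 (0.0040490143744627005, 0.005806926176079585)
red 5.8 (0.004287364930076976, 0.02740828158299813)
bowl 5.7 (-0.016630943166873635, -0.0007763303177448222)
flask 5.6 (0.0073708966777452645, -0.014272760500261938)
13.5667 [-0.25921199 -0.95887232  0.34730112] 0.00618838789168609
the job is handed in; nothing more can be done
```

I fitted the black ball head to the gun, let go, and handed the job in at about 13.6 s. By my checks it is seated home. The job reports no verdict.

**What I did:** I gripped the head by its ball at 60 N, lifted it out of the middle hole and set its shank in the socket. I then pushed down in steps of 2–3 mm, going smaller near the end. The gun sank about 14 mm before it bottomed, then the taper went in until the force jumped. I eased off, opened the fingers and backed away.

**Checks that passed:**
- **Seating:** a close oblique wrist view puts the collar 0.2–0.8 mm above the rim and level, against a limit of 2 mm.
- **Other objects:** the other two heads, the bowl and the flask show no movement in the top view (under 0.03 pixel).
- **Robot:** it was clear of everything, with wrist force near zero.

**What went over or disagreed:**
- **Push force:** the last step reached 28.8 N at the wrist, about 30 N on the head. That is above your 25 N guide and about where the 42 N summed-contact limit is expected. I couldn't measure the contact sum itself. I eased off on the next move.
- **Earlier gap estimate:** the first check from the fixed cameras put the collar 1–3 mm above the rim, with about 2 mm of error. That is why I took the closer view.
- **Sideways drift:** at release the tool was about 2 mm from my socket estimate. The collar still looked level. I did not measure its centring or the head's tilt separately.

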